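Load the stick-holder tray, slide it into the rosewood rack, switch on the lamp

ROBOT

A 6-joint arm with a two-finger parallel gripper is mounted at the origin on the work surface. World frame = base frame: x ahead of the robot, y to its left, z up, the work surface at z = 0. Lengths are in m, angles in rad, forces in N, time in s.
With the tool pointing down it reaches from about 0.25 to 0.725 m from the base axis. Payload 9.7 kg.
Tool frame: the origin (TCP) lies on the mounting face of the last link; the fingertips stand 173 mm ahead of it and the grasp point (between the pads) lies 155 mm ahead of it (manip.tip_reach is the distance from the TCP to the fingertips, in m); z points along the fingers, y is the direction in which the jaws open and shut (so a half turn about z gives the same grasp; the last joint's range is limited). The gripper opens to 85 mm and grips with 20 to 120 N. Pads are 22 mm wide; open, the fingers measure 114 mm over their backs; the gripper's body (76 mm by 85 mm) begins 54 mm behind the grasp point. The pads swing forward as they close: fully open they stand 13 mm farther back than shut.
Start: joints at [-1.125, 0.087, 0.176, 1.66, 0, 1.571], TCP at [0.237, -0.496, 0.405] pointing down, gripper open.
Joint ranges: [-3.13, 3.13], [-0.85, 1.81], [-1.15, 1.24], [-2.2, 2.28], [-1.44, 1.52], [-3.14, 3.14]. Speed limits (rad/s): [2.22, 2.22, 2.57, 3.14, 3.14, 3.14].

INTERFACE

Orientations are given as a 3x3 rotation matrix whose columns are the frame's x, y, z axes.
In Python, from station import monitor, cams, manip, look_for gives the robot as it stands.
- The arm moves only by the shell command python3 -m creep 'ROWS' [FORCE]. ROWS is JSON, a list that holds one entry, the list of rows, each a list of 7 numbers: the finger opening in mm, from 0 to 85.4, then the shift along the tool's x, y, z in mm, then the turn, a rotation vector about the tool's x, y, z in rad. A call has 1 to 8 rows; each row shifts and turns the pose as measured when the row begins, along the tool's axes as they then stand; what a row does not reach is not made up. A row lasts 1/12 s, in which the tool goes at most 41.7 mm and 7.16 degrees, less where a joint would pass 70% of its speed; a pose out of reach is approached as far as the arm can. A call with a gripper value outside its range is refused whole. The fingers move at their own pace and stop on an object; FORCE is the grip in N (left out, the last holds). Time passes only in rows, so rows that do not move let the fingers close. It gives the time, the measured TCP pose, the force and the opening at its end, in the units of the state.
- monitor.get_obs(): the state, without advancing time (a new reading comes with each control period).
- cams.camera(name): name is "side" or "top" or "wrist"; returns a dict with "color" (420x560x3 uint8, red, green, blue), "range_z" (420x560 float32, m along the optical axis (not along the pixel's ray), 0 where there is no reading), "intrinsics" (3x3 intrinsics, pixels), "rvec" (rotation vector, rad) and "tvec" (3), from world to camera coordinates, as OpenCV has them. Camera axes: x right, y down, z forward; pixel columns grow to the right and rows downward; lengths in m; the calibration is good to about 2 mm. A picture is of the moment at which its call begins.
- manip.sign_off(): hands the job in, once; it reports no verdict.
Trained networks look in a picture, given as the dict that the camera call returned (one of the last four; its "shot" number tells which), for a name from the list of things; names that differ only in an ending like _2 or _b are one class to them, and where a whole thing is asked for, a point or a joint stands for the part that bears it (a point fixed in the world has none). Each returns a list of dicts, best first, with "conf" (0 to 1); they miss things now and then, are a little off and sometimes report something else, mostly with a low value. They report only what shows in the picture. A call takes as long as a camera call.
- look_for(picture, name): "bbox" ([centre column, centre row, width, height] in pixels, round what is visible of it).
The state is a dict: "t": time; "joint_pos": joint angles; "dq": joint speeds; "effort": joint torques, N m; "tool_pos": TCP position; "eef_rot": TCP orientation; "contact_force": force on the tool from outside, world axes, zero at the start; "wrist_torque": the same for the moment, N m; "gripper_width": finger opening in m.
Only numpy, scipy, OpenCV 4.12 (cv2) and the standard library are available. Lean on these libraries where they do the work, as an engineer would, in place of code of your own. Each camera call takes 0.05 s, during which the arm holds its last target.

TASK

Stand every porcelain stick holder that is set out, and the copper snuffing cap, upright in the pockets of the maple carrying tray (one to a pocket, any pocket), then carry the loaded tray by its handle and slide it through the grooves of the rosewood rack until it is fully home against the back stop. After that take the T-shaped maple striker, press the console's recessed brass button all the way down with its stem, and hang the striker back on its stand as it was, leaving the other temple things where they are.

Things in the scene. Friction and masses are not known exactly. Their poses are not given: they have to be found in the camera images.
- tray: Loose maple tray, 0.36 kg; origin: centre of underside, z up. Base plate 150 (x) x 184 (y) x 8 mm stands out 12 mm beyond the side walls (outer faces y = +-80) as flanges that run in the rack's grooves. Rims 30 mm tall; four pockets about 67 (x) x 63 (y) mm centred at x = +-35, y = +-42.5, floor at z = 8. Handle on posts at x = +-63, y = 0. Same if turned half round.
- tray_handle (a point): Centre of the tray's handle bar, 90 mm above its underside. The bar runs along the tray's x: 136 mm long, 12 wide (y), 20 tall (top at 100). Grip it here from above, fingers closing along the tray's y.
- holder0: Ivory-white porcelain stick holder, 0.12 kg, loose, may be absent (2 or 3 are set out): a round foot 52 mm across and 20 mm tall under a plain round neck 28 mm across that reaches 70 mm; origin at the centre of its underside, z up. Grip the neck at about 56 mm height.
- holder1: Ivory-white porcelain stick holder, 0.12 kg, loose, may be absent (2 or 3 are set out): a round foot 52 mm across and 20 mm tall under a plain round neck 28 mm across that reaches 70 mm; origin at the centre of its underside, z up. Grip the neck at about 56 mm height.
- holder2: Ivory-white porcelain stick holder, 0.12 kg, loose, may be absent (2 or 3 are set out): a round foot 52 mm across and 20 mm tall under a plain round neck 28 mm across that reaches 70 mm; origin at the centre of its underside, z up. Grip the neck at about 56 mm height.
- cap: Hammered copper snuffing cap, 0.12 kg, loose: a bell 50 mm across, 36 mm tall, under a round stem 18 mm across that reaches 68 mm; origin at the centre of its underside, z up. Grip the stem at about 57 mm height.
- rack: Fixed slotted rosewood rack; origin: centre of underside; x points from the open front to the back stop (face at x = 80, 100 mm tall). Floor 30 mm above the table, x -120 to 80. From x = -85 each side has a cheek (inner face y = +-96) and a lip (inner edge y = +-84, underside 46, top 56 mm high), open above between. Guides flare to y = +-110 at x = -120. Its five brass sockets are not used.
- rack_home (a point): Where the tray's origin lies when the tray is fully home on the rack floor, touching the back stop (rack frame 5, 0, 30 mm); axes as the rack's. Sideways play is +-4 mm; the tray's plate (8 mm) has 8 mm of vertical play under the lips.
- striker: Loose T-shaped maple striker, 0.06 kg: square crossbar 16 x 16 mm, 110 long (x; end knobs add 13 each), round stem 10 mm thick straight down from its middle. Origin: crossbar's centre, z up; stem tip 75 mm below it. Grip the crossbar's middle from above, fingers closing along its y, stem hanging between them. Same if turned half round.
- stand: Fixed rosewood striker stand; origin: centre of underside. Base 120 x 60 x 8 mm; two posts at x = +-42 mm (12 thick, 30 wide) with slightly flared notches along x on top: floor 85 mm above the table, about 25 mm wide, sides 13 mm high. The crossbar lies in both notches along x, the stem hanging between the posts.
- stand_seat (a point): Where the crossbar's centre lies when the striker hangs on its stand (stand frame 0, 0, 93 mm); x along the crossbar.
- console: Wooden lamp console, fixed, 130 x 110 mm and 62 mm tall; origin at the centre of its underside. The button sits in a square recess in the middle of its top.
- recess_mouth (a point): Centre of the 24 x 24 mm recess mouth in the console's top (62 mm above the table); straight walls, 28 mm deep.
- button_top (a point): Centre of the brass button's upper face, 18 mm across; 16 mm below the recess mouth when not pressed. It goes straight down.
- button (a joint): Travel of the spring button in m: 0 up, 0.008 fully down. It needs about 1 N to start and 4.5 N to be fully down, and springs back.
- bowl: Brass singing bowl, bystander, loose: 124 mm across, 60 mm tall. Leave it alone.
- dish: Ivory-white shallow dish, bystander, loose: 70 mm across, 22 mm tall. Leave it alone.
- sutra_box: Red lacquer sutra box, bystander, loose: 70 x 160 x 35 mm. Leave it alone.
- cup: White water cup, bystander, loose: 64 mm across, 50 mm tall. Leave it alone.
- tin: Round steel tin, bystander, loose: 70 mm across, 60 mm tall. Leave it alone.

How it is judged:
On the way, in this order (a step that is already met when the one before it is completed fails the run):
1. every holder set out and the cap stand upright in the tray, the tray still outside the rack (x of holder0 in the frame of tray between -0.07 and 0.07 m and y of holder0 in the frame of tray between -0.076 and 0.076 m and z of holder0 in the frame of tray between 0.003 and 0.014 m and angle between each of holder0, holder1, holder2, cap's own z axis and vertical below 0.15 rad and x of holder1 in the frame of tray between -0.07 and 0.07 m and y of holder1 in the frame of tray between -0.076 and 0.076 m and z of holder1 in the frame of tray between 0.003 and 0.014 m and x of holder2 in the frame of tray between -0.07 and 0.07 m and y of holder2 in the frame of tray between -0.076 and 0.076 m and z of holder2 in the frame of tray between 0.003 and 0.014 m and x of cap in the frame of tray between -0.07 and 0.07 m and y of cap in the frame of tray between -0.076 and 0.076 m and z of cap in the frame of tray between 0.003 and 0.014 m and horizontal distance between tray and rack_home above 0.12 m), for 0.2 s.
2. the loaded tray is fully home in the rack (x of holder0 in the frame of tray between -0.07 and 0.07 m and y of holder0 in the frame of tray between -0.076 and 0.076 m and z of holder0 in the frame of tray between 0.003 and 0.014 m and angle between each of holder0, holder1, holder2, cap's own z axis and vertical below 0.15 rad and x of holder1 in the frame of tray between -0.07 and 0.07 m and y of holder1 in the frame of tray between -0.076 and 0.076 m and z of holder1 in the frame of tray between 0.003 and 0.014 m and x of holder2 in the frame of tray between -0.07 and 0.07 m and y of holder2 in the frame of tray between -0.076 and 0.076 m and z of holder2 in the frame of tray between 0.003 and 0.014 m and x of cap in the frame of tray between -0.07 and 0.07 m and y of cap in the frame of tray between -0.076 and 0.076 m and z of cap in the frame of tray between 0.003 and 0.014 m and x of tray in the frame of rack_home between -0.008 and 0.006 m and y of tray in the frame of rack_home between -0.008 and 0.008 m and z of tray in the frame of rack_home between -0.004 and 0.005 m and angle between the x axis of tray and the x axis of rack, either way round below 0.08 rad), for 0.2 s.
3. the button is pressed down with the striker while the loaded tray is home (x of tray in the frame of rack_home between -0.008 and 0.006 m and y of tray in the frame of rack_home between -0.008 and 0.008 m and z of tray in the frame of rack_home between -0.004 and 0.005 m and angle between the x axis of tray and the x axis of rack, either way round below 0.08 rad and value of joint button above 0.0055 m and contact force between striker and button above 0.5 N), for 0.05 s.
At the end, for the whole second after the job is handed in: All holders set out and the cap upright (0.15 rad) on the tray floor; tray on the rack floor, home within 8 mm and 0.08 rad (5 mm in height); striker in its stand within 16 mm along, 9 mm across, 6 mm in height, 0.15 rad; all released and at rest (all of step 2 and x of striker in the frame of stand_seat between -0.016 and 0.016 m and y of striker in the frame of stand_seat between -0.009 and 0.009 m and z of striker in the frame of stand_seat between -0.005 and 0.006 m and angle between striker's own z axis and vertical below 0.15 rad and linear speed of each of holder0, holder1, holder2, cap, tray, striker below 0.02 m/s); the robot touches nothing.
It fails at once if a bystander is shifted by more than 40 mm (distance of any of bowl, dish, sutra_box, cup, tin from where it was at the start of the episode above 0.04 m).
Of holder0, holder1, holder2 only 2 to 3 are there at a start; the rules pass over those that are not, and their reading is None.
At some moment in a run one of holder0, holder1, holder2, cap may be knocked a few centimetres aside while the robot is not near it.
It also fails if it takes over 192 s, if anything falls off the work surface, if the arm or the gripper's body presses on something with over 40 N, if the wrist force passes 120 N, or if a joint passes its speed limit or range.

## Working session

There is one attempt and no reset: what is moved stays moved. The work goes in short steps, Python scripts to look and compute and a shell command to move; the robot and the scene stay as the last step left them, time stands still between calls to the robot, and variables do not carry over. Pictures are saved under pics/ and viewed, and the job is handed in when it is done.

```bash
ls; mkdir -p pics; cat > h.py <<'E'
import numpy as np, cv2, json
from station import monitor, cams, manip, look_for
def save(p,name): cv2.imwrite('pics/'+name,cv2.cvtColor(p['color'],cv2.COLOR_RGB2BGR))
def w2c(p):
    R,_=cv2.Rodrigues(np.array(p['rvec'],float)); return R,np.array(p['tvec'],float).reshape(3)
def cloud(p):
    K=np.array(p['intrinsics']);z=p['range_z'];R,t=w2c(p)
    v,u=np.mgrid[:z.shape[0],:z.shape[1]]
    c=np.stack([(u-K[0,2])/K[0,0]*z,(v-K[1,2])/K[1,1]*z,z],-1)
    w=(c-t)@R; w[z<=0]=np.nan
    return w
def proj(p,X):
    R,t=w2c(p);c=R@np.array(X)+t;q=np.array(p['intrinsics'])@c;return q[:2]/q[2]
E
python3 - <<'E'
from h import *
o=monitor.get_obs();print(o['t'],o['tool_pos'],o['eef_rot'],o['gripper_width'])
for n in ['top','side','wrist']:
    p=cams.camera(n);save(p,n+'0.png');R,t=w2c(p);print(n,-R.T@t)
    for k in ['tray','tray_handle','holder0','cap','rack','striker','stand','console','recess_mouth','bowl','dish','sutra_box','cup','tin']:
        try:r=look_for(p,k)
        except Exception as e:print(k,e);continue
        print(k,[(round(float(d['conf']),2),[int(x) for x in d['bbox']]) for d in r][:5])
E
```

```text
pics
0.0 [ 0.23714421 -0.49625105  0.40397731] [[ 9.02277188e-01  4.31156084e-01 -5.54447052e-04]
 [ 4.31156440e-01 -9.02276365e-01  1.21871469e-03]
 [ 2.51917825e-05 -1.33867188e-03 -9.99999104e-01]] 0.08543396620092145
top [0.26985565 0.0485416  1.63576616]
tray [(0.28, [368, 198, 10, 15])]
tray_handle [(0.75, [304, 243, 53, 49])]
holder0 [(0.75, [376, 222, 19, 15]), (0.71, [367, 198, 17, 16]), (0.5, [393, 249, 17, 19])]
cap [(0.51, [410, 225, 14, 11])]
rack [(0.77, [206, 210, 88, 88])]
striker [(0.6, [331, 183, 41, 9])]
stand [(0.86, [326, 187, 35, 21])]
console [(0.9, [278, 187, 31, 39])]
recess_mouth [(0.94, [281, 185, 32, 40])]
bowl [(0.73, [363, 151, 40, 34])]
dish [(0.7, [399, 189, 25, 18])]
sutra_box [(0.9, [133, 257, 49, 48])]
cup [(0.86, [137, 218, 21, 16])]
tin [(0.78, [369, 270, 25, 23]), (0.51, [204, 212, 87, 89])]
side [ 0.23828756 -1.21433847  1.07421932]
tray [(0.75, [269, 248, 62, 51])]
tray_handle [(0.73, [268, 246, 57, 49]), (0.71, [256, 153, 16, 19]), (0.5, [331, 285, 22, 21]), (0.17, [309, 292, 16, 29])]
holder0 [(0.89, [308, 292, 15, 27]), (0.79, [282, 310, 17, 30]), (0.52, [331, 283, 18, 23])]
cap [(0.8, [321, 323, 15, 29])]
rack [(0.64, [274, 179, 82, 65])]
striker [(0.75, [331, 235, 15, 26])]
stand [(0.79, [330, 247, 28, 45]), (0.42, [359, 311, 24, 18])]
console [(0.61, [314, 217, 41, 35])]
recess_mouth [(0.98, [317, 220, 42, 37])]
bowl [(0.59, [379, 262, 39, 35])]
dish [(0.88, [360, 311, 28, 23]), (0.64, [256, 153, 15, 16])]
sutra_box [(0.62, [233, 160, 23, 19]), (0.23, [315, 218, 42, 40])]
cup [(0.69, [257, 153, 15, 18]), (0.17, [250, 294, 24, 35])]
tin [(0.91, [251, 293, 26, 36])]
wrist [ 0.2990499  -0.46616059  0.37447222]
tray []
tray_handle []
holder0 []
cap []
rack [(0.53, [137, 3, 36, 4])]
striker []
stand []
console []
recess_mouth []
bowl []
dish []
sutra_box []
cup []
tin [(0.69, [137, 1, 34, 2])]
```

```bash
python3 - <<'E'
import cv2
a=cv2.imread('pics/top0.png');cv2.imwrite('pics/top0c.png',cv2.resize(a[125:300,100:440],None,fx=2.3,fy=2.3,interpolation=cv2.INTER_CUBIC))
a=cv2.imread('pics/side0.png');cv2.imwrite('pics/side0c.png',cv2.resize(a[130:350,190:430],None,fx=2.7,fy=2.7,interpolation=cv2.INTER_CUBIC))
E
```

```text
(no output)
```

View pics/top0c.png

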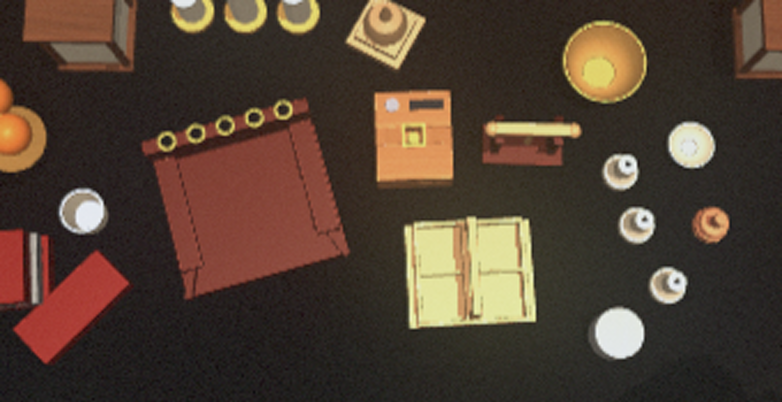

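View pics/side0c.png

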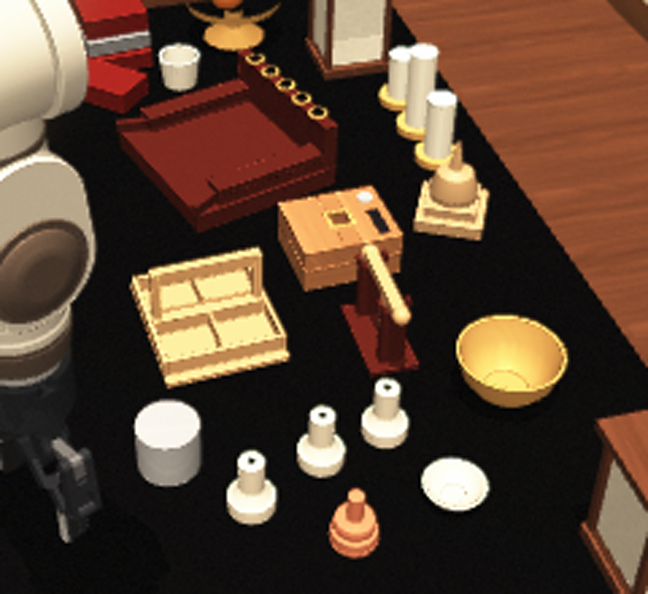

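Three holders are out on the right: at about (620,170), (637,222) and (668,285) in the crop of the top view. The cap is at (711,225), and the tray's handle runs close to world x. The rack is on the left with its mouth facing the robot. Next I measure with the depth images.

```bash
cat >> h.py <<'E'
def axis_cluster(P,c,r,z0,z1):
    P=P.reshape(-1,3); m=(np.hypot(P[:,0]-c[0],P[:,1]-c[1])<r)&(P[:,2]>z0)&(P[:,2]<z1)
    return P[m]
E
python3 - <<'E'
from h import *
T=cams.camera('top');S=cams.camera('side')
np.savez('t.npz',**{k:T[k] for k in['range_z','color','rvec','tvec','intrinsics']});np.savez('s.npz',**{k:S[k] for k in['range_z','color','rvec','tvec','intrinsics']})
CT=cloud(T);CS=cloud(S)
print('table',np.nanmedian(CT[300:400,200:400,2]))
def at(C,u,v):return np.round(C[v,u],3)
for nm,(u,v) in dict(h0=(367,198),h1=(376,222),h2=(393,249),cap=(410,225),dish=(399,189),tin=(369,270),bowl=(363,151),console=(281,190)).items():print(nm,at(CT,u,v))
def top(C,c,r=.06,lo=.01):
    P=axis_cluster(C,c,r,lo,.15); return P
for nm,(u,v) in dict(h0=(367,198),h1=(376,222),h2=(393,249),cap=(410,225)).items():
    c=CT[v,u]
    for C in (CT,CS):
        P=top(C,c,.04); zm=P[:,2].max(); Q=P[P[:,2]>zm-.012];F=P[P[:,2]<.03]
        print(nm,len(P),'zmax',round(zm,3),'topc',Q.mean(0).round(3),len(Q),'bb',P[:,:2].min(0).round(3),P[:,:2].max(0).round(3))
# tray handle
for C,n in((CT,'T'),(CS,'S')):
    c=CT[243,304]; P=axis_cluster(C,c,.14,.08,.115);
    if len(P)>5:
        m=P.mean(0);d=np.linalg.svd((P-m)[:,:2])[2][0];pr=(P-m)[:,:2]@d
        print('handle',n,len(P),m.round(4),'ext',pr.min().round(3),pr.max().round(3),'yaw',np.degrees(np.arctan2(d[1],d[0])),P[:,2].max())
E
```

```text
table 0.0028129346636062915
h0 [ 0.615 -0.271  0.04 ]
h1 [ 0.528 -0.292  0.068]
h2 [ 0.44  -0.344  0.071]
cap [ 0.525 -0.414  0.033]
dish [ 0.656 -0.391 -0.   ]
tin [ 0.373 -0.266  0.063]
bowl [ 0.791 -0.269  0.003]
console [0.635 0.018 0.061]
h0 188 zmax 0.08 topc [ 0.612 -0.281  0.072] 34 bb [ 0.587 -0.309] [ 0.637 -0.258]
h0 281 zmax 0.075 topc [ 0.615 -0.288  0.069] 64 bb [ 0.59 -0.31] [ 0.642 -0.263]
h1 189 zmax 0.076 topc [ 0.533 -0.304  0.07 ] 56 bb [ 0.509 -0.331] [ 0.557 -0.279]
h1 282 zmax 0.074 topc [ 0.535 -0.31   0.068] 67 bb [ 0.51  -0.332] [ 0.562 -0.284]
h2 198 zmax 0.079 topc [ 0.446 -0.348  0.071] 44 bb [ 0.41  -0.378] [ 0.47 -0.32]
h2 321 zmax 0.074 topc [ 0.447 -0.352  0.069] 82 bb [ 0.422 -0.378] [ 0.473 -0.33 ]
cap 175 zmax 0.078 topc [ 0.536 -0.413  0.07 ] 17 bb [ 0.513 -0.435] [ 0.558 -0.389]
cap 304 zmax 0.071 topc [ 0.538 -0.419  0.066] 38 bb [ 0.513 -0.444] [ 0.563 -0.395]
handle T 182 [ 0.4601 -0.0599  0.0985] ext -0.069 0.065 yaw -176.4328326293224 0.10861816178065879
handle S 280 [ 0.4638 -0.066   0.0934] ext -0.068 0.067 yaw -176.18185764725632 0.10470999930405885
```

```bash
cat >> h.py <<'E'
TY=np.radians(3.7)
def go(x,y,z,ya=TY):
    """print tool-frame delta to TCP pose x,y,z tool down with tool y at world angle ya (mod 180)"""
    o=monitor.get_obs();p=np.array(o['tool_pos']);R=np.array(o['eef_rot'])
    yy=np.array([np.cos(ya),np.sin(ya),0])
    if yy@R[:,1]<0: yy=-yy
    zz=np.array([0,0,-1.]);Rt=np.stack([np.cross(yy,zz),yy,zz],1)
    rv=cv2.Rodrigues(R.T@Rt)[0].ravel()
    print('t',round(o['t'],2),'pos',p.round(4),'q',np.round(o['joint_pos'],2),'w',round(o['gripper_width']*1e3,1),'F',np.round(o['contact_force'],1))
    print('turn',rv.round(3),'shift now-axes mm',(R.T@(np.array([x,y,z])-p)*1e3).round(1),'| in target axes',(Rt.T@(np.array([x,y,z])-p)*1e3).round(1))
E
python3 -c "
from h import *
go(.447,-.35,.36)"
python3 -m creep '[[[70,0,0,0,0,0,-0.119],[70,0,0,0,0,0,-0.119],[70,0,0,0,0,0,-0.119],[70,0,0,0,0,0,-0.119],[70,0,0,0,0,0,-0.119],[70,0,0,0,0,0,-0.119],[70,0,0,0,0,0,-0.119],[70,0,0,0,0,0,-0.119]]]'
python3 -c "
from h import *
go(.447,-.35,.36)"
```

```text
t 2.35 pos [ 0.2372 -0.4962  0.4047] q [-1.12  0.09  0.18  1.66 -0.    1.57] w 85.3 F [-0.3 -0.2  0.5]
turn [ 0.    0.   -1.19] shift now-axes mm [252.4 -41.5  44.7] | in target axes [132.4 218.8  44.7]
t: 3.02
tool_pos: [0.2371, -0.4962, 0.4047]
eef_rot: [[0.133, 0.991, -0.0], [0.991, -0.133, 0.0], [0.0, -0.0, -1.0]]
contact_force: [0.1, -0.4, 1.2]
gripper_width: 0.0702
t 3.02 pos [ 0.2371 -0.4962  0.4047] q [-1.12  0.09  0.18  1.66  0.    0.58] w 70.2 F [ 0.1 -0.4  1.2]
turn [-0.    -0.    -0.198] shift now-axes mm [172.9 188.5  44.7] | in target axes [132.4 218.9  44.7]
```

```bash

python3 -m creep '[[[70,0,0,0,0,0,-0.099],[70,0,0,0,0,0,-0.099],[70,22,36,7.5,0,0,0],[70,22,36,7.5,0,0,0],[70,22,36,7.5,0,0,0],[70,22,36,7.5,0,0,0],[70,22,36,7.5,0,0,0],[70,22,36,7.5,0,0,0]]]'
python3 - <<'E'
from h import *
go(.447,-.35,.36)
p=cams.camera('wrist');save(p,'w1.png')
R,t=w2c(p);print(-R.T@t,R[2])
for n in('holder0','cap','tin'):print(n,[(round(d['conf'],2),np.round(d['bbox'])) for d in look_for(p,n)])
C=cloud(p)
for nm,c in dict(h1=(.534,-.307),h2=(.447,-.35),h0=(.614,-.285),cap=(.537,-.415)).items():
    P=axis_cluster(C,c,.04,.01,.15);print(nm,len(P))
    if len(P)>20:
        Q=P[P[:,2]>.058];F=P[P[:,2]<.025]
        print(P[:,2].max(),Q.mean(0).round(4),(Q.min(0)/2+Q.max(0)/2).round(4),np.ptp(Q,0).round(3),'foot',(F.min(0)/2+F.max(0)/2).round(4),np.ptp(F,0).round(3))
E
```

```text
t: 3.68
tool_pos: [0.4357, -0.352, 0.361]
eef_rot: [[-0.073, 0.997, 0.001], [0.997, 0.073, -0.005], [-0.005, 0.001, -1.0]]
contact_force: [-0.5, 0.0, 1.2]
gripper_width: 0.0698
t 3.68 pos [ 0.4357 -0.352   0.361 ] q [-0.68  0.1   0.1   1.57 -0.    0.82] w 69.8 F [-0.5  0.   1.2]
turn [0.001 0.005 0.009] shift now-axes mm [ 1.1 11.4  1. ] | in target axes [ 1.2 11.4  1. ]
[ 0.43013934 -0.28286464  0.33042216] [ 0.02075616 -0.27579307 -0.96099291]
holder0 [(0.93, array([292., 192.,  51.,  57.])), (0.83, array([386., 154.,  64.,  54.])), (0.78, array([477., 136.,  83.,  52.]))]
cap [(0.87, array([368., 251.,  54.,  41.]))]
tin [(0.92, array([215.,  96.,  86.,  88.]))]
h1 2543
0.07288629799179197 [ 0.5335 -0.3041  0.0695] [ 0.5352 -0.3047  0.0655] [0.028 0.027 0.015] foot [ 0.5333 -0.3044  0.0175] [0.048 0.051 0.015]
h2 2044
0.07300749849998796 [ 0.4471 -0.3459  0.0698] [ 0.4474 -0.3467  0.0655] [0.027 0.027 0.015] foot [ 0.4474 -0.3458  0.0176] [0.051 0.049 0.015]
h0 3278
0.07322486712145417 [ 0.612  -0.283   0.0688] [ 0.6148 -0.2833  0.0656] [0.028 0.027 0.015] foot [ 0.6113 -0.2832  0.0175] [0.045 0.051 0.015]
cap 1220
0.06846676294684298 [ 0.5387 -0.4066  0.0629] [ 0.5392 -0.4076  0.0632] [0.012 0.004 0.01 ] foot [ 0.5367 -0.411   0.0173] [0.047 0.043 0.015]
```

View pics/w1.png

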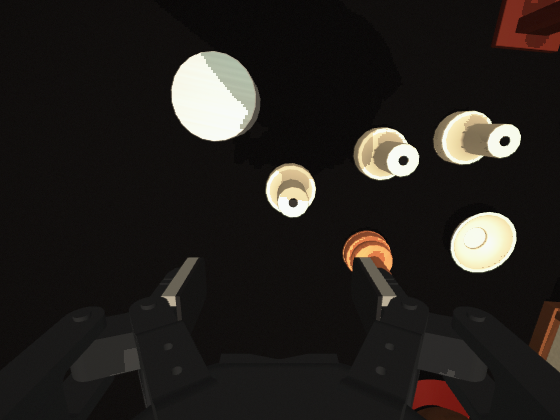

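```bash

python3 -m creep '[[[70,6,12,0,0,0.005,0.009],[70,0,0,40,0,0,0],[70,0,0,40,0,0,0],[70,0,0,40,0,0,0],[70,0,0,28,0,0,0],[70,0,0,0,0,0,0]]]' 40
python3 -c "
from h import *
go(.4475,-.346,.211)"
```

```text
t: 4.38
tool_pos: [0.4434, -0.3514, 0.2136]
eef_rot: [[-0.058, 0.998, 0.008], [0.998, 0.059, -0.007], [-0.008, 0.008, -1.0]]
contact_force: [-0.8, 0.1, 0.5]
gripper_width: 0.0701
t 4.38 pos [ 0.4434 -0.3514  0.2136] q [-0.67  0.13 -0.15  1.28 -0.    0.84] w 70.1 F [-0.8  0.1  0.5]
turn [ 0.008  0.008 -0.006] shift now-axes mm [5.2 4.3 2.6] | in target axes [5.1 4.4 2.6]
```

```bash

python3 -m creep '[[[70,5,4,2.5,0.008,0.008,-0.006],[40,0,0,0,0,0,0],[20,0,0,0,0,0,0],[20,0,0,0,0,0,0],[20,0,0,0,0,0,0],[20,0,0,0,0,0,0],[20,0,0,0,0,0,0]]]' 40
python3 -c "
from h import *
go(.4475,-.346,.36)"
```

```text
t: 4.97
tool_pos: [0.4471, -0.3495, 0.2203]
eef_rot: [[-0.061, 0.998, 0.006], [0.998, 0.061, -0.005], [-0.005, 0.006, -1.0]]
contact_force: [0.2, -0.6, -1.2]
gripper_width: 0.0267
t 4.97 pos [ 0.4471 -0.3495  0.2203] q [-0.66  0.13 -0.13  1.3  -0.    0.85] w 26.7 F [ 0.2 -0.6 -1.2]
turn [ 0.006  0.005 -0.004] shift now-axes mm [   2.7    1.4 -139.7] | in target axes [   3.4    0.6 -139.7]
```

```bash

python3 -m creep '[[[45,0,0,0,0,0,0],[45,0,0,0,0,0,0],[45,3,0,4,0,0,0]]]' 40
python3 -m creep '[[[45,0,0,0,0,0,0],[45,0,0,0,0,0,0]]]' 40
python3 -c "
from h import *
go(.4475,-.346,.211)"
```

```text
t: 5.22
tool_pos: [0.4475, -0.3469, 0.2183]
eef_rot: [[-0.061, 0.998, 0.009], [0.998, 0.061, -0.007], [-0.008, 0.008, -1.0]]
contact_force: [0.7, -0.2, 0.4]
gripper_width: 0.0446
t: 5.38
tool_pos: [0.4473, -0.3463, 0.2173]
eef_rot: [[-0.061, 0.998, 0.008], [0.998, 0.061, -0.007], [-0.007, 0.007, -1.0]]
contact_force: [0.1, 0.1, 0.0]
gripper_width: 0.0449
t 5.38 pos [ 0.4473 -0.3463  0.2173] q [-0.66  0.13 -0.14  1.29 -0.    0.85] w 44.9 F [0.1 0.1 0. ]
turn [ 0.007  0.007 -0.004] shift now-axes mm [0.3 0.2 6.3] | in target axes [0.3 0.2 6.3]
```

```bash

python3 -m creep '[[[45,0,0,6,0.007,0.007,0],[45,0,0,0,0,0,0],[20,0,0,0,0,0,0],[20,0,0,0,0,0,0],[20,0,0,0,0,0,0]]]' 40
python3 -m creep '[[[20,0,0,0,0,0,0],[20,0,0,0,0,0,0]]]' 40
python3 -c "
from h import *
go(.4475,-.346,.211)"
```

```text
t: 5.8
tool_pos: [0.4473, -0.346, 0.2102]
eef_rot: [[-0.061, 0.998, -0.001], [0.998, 0.061, 0.001], [0.002, -0.001, -1.0]]
contact_force: [-1.1, 0.6, 0.5]
gripper_width: 0.0268
t: 5.97
tool_pos: [0.4472, -0.3461, 0.2102]
eef_rot: [[-0.061, 0.998, -0.001], [0.998, 0.061, 0.002], [0.002, -0.001, -1.0]]
contact_force: [0.8, 0.4, 0.6]
gripper_width: 0.027
t 5.97 pos [ 0.4472 -0.3461  0.2102] q [-0.66  0.14 -0.14  1.29  0.    0.85] w 27.0 F [0.8 0.4 0.6]
turn [-0.001 -0.002 -0.003] shift now-axes mm [ 0.1  0.3 -0.8] | in target axes [ 0.1  0.3 -0.8]
```

```bash

python3 -m creep '[[[20,0,0,-20,0,0,0],[20,0,0,-40,0,0,0],[20,0,0,-40,0,0,0],[20,0,0,-40,0,0,0],[20,0,0,-20,0,0,0],[20,30,0,0,0,0,0],[20,30,0,0,0,0,0],[20,30,0,0,0,0,0]]]' 40
python3 -m creep '[[[20,30,0,0,0,0,0],[20,30,0,0,0,0,0],[20,0,0,0,0,0,0],[20,0,0,0,0,0,0]]]'
python3 - <<'E'
from h import *
go(.46,-.15,.38)
p=cams.camera('wrist');save(p,'w2.png')
C=cloud(p)
P=axis_cluster(C,(.461,-.063),.16,.085,.112)
for _ in range(3):
    m=P[:,:2].mean(0);d=np.linalg.svd((P[:,:2]-m),full_matrices=False)[2][0];n=np.array([-d[1],d[0]]);P=P[abs((P[:,:2]-m)@n)<.012]
pr=(P[:,:2]-m)@d;print(len(P),m+d*(pr.min()+pr.max())/2,np.ptp(pr),np.degrees(np.arctan2(d[1],d[0])),np.median(P[:,2]))
E
```

```text
t: 6.63
tool_pos: [0.4412, -0.2579, 0.3746]
eef_rot: [[-0.055, 0.998, -0.006], [0.998, 0.055, 0.004], [0.005, -0.005, -1.0]]
contact_force: [0.6, -0.2, -0.7]
gripper_width: 0.027
t: 6.97
tool_pos: [0.4366, -0.1914, 0.376]
eef_rot: [[-0.058, 0.998, -0.004], [0.998, 0.058, 0.004], [0.005, -0.003, -1.0]]
contact_force: [-0.6, -0.1, -0.9]
gripper_width: 0.027
t 6.97 pos [ 0.4366 -0.1914  0.376 ] q [-0.41 -0.09 -0.06  1.61  0.    1.1 ] w 27.0 F [-0.6 -0.1 -0.9]
turn [-0.003 -0.005 -0.007] shift now-axes mm [40.  25.7 -3.9] | in target axes [39.8 26.  -4. ]
4374 [ 0.46357532 -0.06165093] 0.13577953577785248 -176.48757102368563 0.10021999417288611
```

View pics/w2.png

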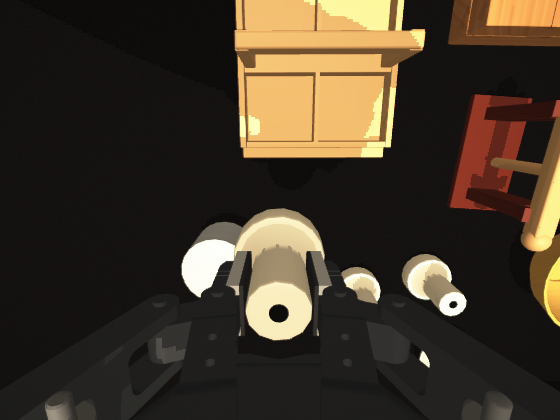

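```bash
python3 - <<'E'
from h import *
go(.426,-.0214,.36,np.radians(3.5))
p=cams.camera('wrist');C=cloud(p)
# tray frame points
a=np.radians(3.5);c=np.array([.4635,-.0617]);Q=(C[...,:2]-c)@np.array([[np.cos(a),-np.sin(a)],[np.sin(a),np.cos(a)]])
z=C[...,2]
m=(z>.02)&(z<.045)&(abs(Q[...,0])<.09)&(abs(Q[...,1])<.1)
print('rim x',np.percentile(Q[m][:,0],[1,99]),'y',np.percentile(Q[m][:,1],[1,99]),np.median(z[m]))
m=(z>.003)&(z<.05)&(abs(Q[...,0])<.09)&(Q[...,1]<-.06)&(Q[...,1]>-.11)
print('flange y',np.percentile(Q[m][:,1],[1,5]))
E
```

```text
t 7.02 pos [ 0.4366 -0.1917  0.376 ] q [-0.41 -0.09 -0.06  1.61  0.    1.1 ] w 26.6 F [-0.2 -1.  -1.4]
turn [-0.003 -0.005 -0.004] shift now-axes mm [170.5  -0.8  16.9] | in target axes [170.6  -0.2  16. ]
rim x [-0.07414166  0.07455691] y [-0.07818909  0.04811701] 0.030414662057890784
flange y [-0.09019084 -0.088512  ]
```

```bash

python3 -m creep '[[[20,34,0,0,0,0,0],[20,34,0,0,0,0,0],[20,34,0,0,0,0,0],[20,34,0,0,0,0,0],[20,34,0,0,0,0,0],[20,0,0,0,0,0,0],[20,0,0,0,0,0,0]]]'
python3 -c "
from h import *
go(.426,-.021,.30,np.radians(3.5))"
```

```text
t: 7.65
tool_pos: [0.4294, -0.0229, 0.3745]
eef_rot: [[-0.044, 0.999, -0.006], [0.999, 0.044, 0.004], [0.004, -0.006, -1.0]]
contact_force: [-0.3, -1.4, -1.2]
gripper_width: 0.0268
t 7.65 pos [ 0.4294 -0.0229  0.3745] q [-0.05 -0.2  -0.16  1.62  0.    1.47] w 26.8 F [-0.3 -1.4 -1.2]
turn [-0.006 -0.004 -0.017] shift now-axes mm [ 1.7 -2.8 74.5] | in target axes [ 2.1 -3.2 74.5]
```

```bash

python3 -m creep '[[[20,2,-3,10,-0.006,-0.004,-0.017],[20,0,0,30,0,0,0],[20,0,0,30,0,0,0],[20,0,0,30,0,0,0],[20,0,0,10,0,0,0],[20,0,0,0,0,0,0],[20,0,0,0,0,0,0]]]'
python3 -c "
from h import *
go(.426,-.021,.220,np.radians(3.5))"
```

```text
t: 8.23
tool_pos: [0.4288, -0.0281, 0.2616]
eef_rot: [[-0.053, 0.999, 0.002], [0.999, 0.053, -0.002], [-0.002, 0.002, -1.0]]
contact_force: [0.5, 0.6, -0.4]
gripper_width: 0.0269
t 8.23 pos [ 0.4288 -0.0281  0.2616] q [-0.07 -0.21 -0.38  1.4  -0.    1.45] w 26.9 F [ 0.5  0.6 -0.4]
turn [ 0.002  0.002 -0.008] shift now-axes mm [ 7.3 -2.5 41.6] | in target axes [ 7.3 -2.3 41.6]
```

```bash

python3 -m creep '[[[20,7,-2.5,0,0,0,-0.008],[20,0,0,0,0,0,0],[20,0,0,10,0,0,0],[20,0,0,0,0,0,0]]]'
python3 -c "
from h import *
go(.426,-.021,.220,np.radians(3.5))"
```

```text
t: 8.57
tool_pos: [0.4274, -0.0218, 0.256]
eef_rot: [[-0.06, 0.998, 0.008], [0.998, 0.06, -0.002], [-0.003, 0.008, -1.0]]
contact_force: [-0.1, 0.1, -1.0]
gripper_width: 0.0271
t 8.57 pos [ 0.4274 -0.0218  0.256 ] q [-0.05 -0.22 -0.4   1.38 -0.    1.46] w 27.1 F [-0.1  0.1 -1. ]
turn [ 0.008  0.003 -0.001] shift now-axes mm [ 0.9 -1.6 36. ] | in target axes [ 0.8 -1.3 36. ]
```

```bash

python3 -m creep '[[[20,1,-1.5,10,0.004,0.002,0],[20,0.5,0,10,0,0,0],[20,0.5,0,10,0,0,0],[20,0,0,6,0,0,0],[20,0,0,0,0,0,0],[20,0,0,0,0,0,0]]]'
python3 -c "
from h import *
go(.426,-.021,.220,np.radians(3.5))"
```

```text
t: 9.07
tool_pos: [0.4269, -0.0194, 0.2179]
eef_rot: [[-0.061, 0.998, 0.009], [0.998, 0.061, -0.001], [-0.001, 0.009, -1.0]]
contact_force: [-2.6, -0.7, 12.2]
gripper_width: 0.027
t 9.07 pos [ 0.4269 -0.0194  0.2179] q [-0.05 -0.21 -0.46  1.3  -0.    1.46] w 27.0 F [-2.6 -0.7 12.2]
turn [0.009 0.001 0.   ] shift now-axes mm [-1.6 -0.9 -2.1] | in target axes [-1.6 -1.  -2.1]
```

```bash

python3 -m creep '[[[45,0,0,-1,0,0,0],[45,0,0,0,0,0,0],[45,0,0,0,0,0,0],[45,0,0,-20,0,0,0],[45,0,0,-40,0,0,0],[45,0,0,-40,0,0,0],[45,0,0,-20,0,0,0]]]'
python3 - <<'E'
from h import *
go(.534,-.3045,.30,np.radians(3.5))
p=cams.camera('top');C=cloud(p);save(p,'t1.png')
for c in[(.427,-.02),(.534,-.3045)]:
    P=axis_cluster(C,c,.03,.05,.088);print(len(P),P.mean(0))
E
```

```text
t: 9.65
tool_pos: [0.424, -0.0192, 0.3355]
eef_rot: [[-0.061, 0.998, -0.003], [0.998, 0.061, -0.0], [0.0, -0.003, -1.0]]
contact_force: [0.8, -0.2, 0.2]
gripper_width: 0.0448
t 9.65 pos [ 0.424  -0.0192  0.3355] q [-0.05 -0.23 -0.25  1.55 -0.    1.46] w 44.8 F [ 0.8 -0.2  0.2]
turn [-0.003 -0.     0.   ] shift now-axes mm [-291.6   92.5   35.1] | in target axes [-291.5   92.4   35.5]
0 [nan nan nan]
69 [ 0.53224156 -0.30327072  0.06731744]<stdin>:5: RuntimeWarning: Mean of empty slice.
  ret = um.true_divide(
```

```bash

python3 -m creep '[[[65,-30,10,0,0,0,0],[65,-38,12,0,0,0,0],[65,-38,12,0,0,0,0],[65,-38,12,0,0,0,0],[65,-38,12,0,0,0,0],[65,-38,12,0,0,0,0],[65,-38,12,0,0,0,0],[65,0,0,0,0,0,0]]]'
python3 -m creep '[[[65,-15,3,0,0,0,0],[65,0,0,0,0,0,0]]]'
python3 - <<'E'
from h import *
go(.534,-.3045,.25,np.radians(3.5))
p=cams.camera('wrist');C=cloud(p);save(p,'w3.png')
for c in[(.534,-.3045),(.6135,-.283),(.538,-.411)]:
    P=axis_cluster(C,c,.035,.058,.085);print(len(P),P.mean(0),(P.min(0)+P.max(0))/2)
E
```

```text
t: 10.37
tool_pos: [0.527, -0.2818, 0.3392]
eef_rot: [[-0.069, 0.998, 0.007], [0.998, 0.069, -0.0], [-0.001, 0.007, -1.0]]
contact_force: [1.3, -0.7, -0.5]
gripper_width: 0.0648
t: 10.53
tool_pos: [0.5316, -0.2996, 0.3366]
eef_rot: [[-0.066, 0.998, 0.004], [0.998, 0.066, 0.002], [0.001, 0.004, -1.0]]
contact_force: [0.6, -0.4, 0.7]
gripper_width: 0.0646
t 10.53 pos [ 0.5316 -0.2996  0.3366] q [-0.51  0.22  0.19  1.54  0.    0.99] w 64.6 F [ 0.6 -0.4  0.7]
turn [ 0.004 -0.001  0.005] shift now-axes mm [-5.1  1.7 86.6] | in target axes [-5.   2.1 86.6]
970 [ 0.5354005  -0.30289562  0.06972357] [ 0.53546544 -0.30435219  0.06537022]
1074 [ 0.61341337 -0.28179783  0.06941593] [ 0.61503744 -0.28321     0.06560933]
370 [ 0.53789494 -0.41207703  0.06646449] [ 0.53802962 -0.41411865  0.06406909]
```

View pics/w3.png

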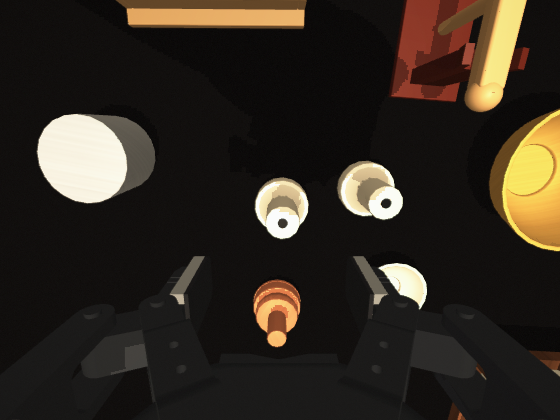

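```bash

python3 -m creep '[[[65,-4,3.5,20,0,0,0],[65,0,0,30,0,0,0],[65,0,0,30,0,0,0],[65,0,0,30,0,0,0],[65,0,0,0,0,0,0],[65,0,0,0,0,0,0]]]'
python3 -c "
from h import *
go(.5352,-.3042,.211,np.radians(3.5))"
```

```text
t: 11.08
tool_pos: [0.5352, -0.2979, 0.2254]
eef_rot: [[-0.068, 0.998, 0.007], [0.998, 0.068, 0.002], [0.001, 0.007, -1.0]]
contact_force: [-0.7, -0.3, 0.9]
gripper_width: 0.0648
t 11.08 pos [ 0.5352 -0.2979  0.2254] q [-0.51  0.24 -0.    1.33  0.01  0.99] w 64.8 F [-0.7 -0.3  0.9]
turn [ 0.007 -0.001  0.007] shift now-axes mm [-6.3 -0.5 14.4] | in target axes [-6.3 -0.4 14.4]
```

```bash

python3 -m creep '[[[55,-6,-0.5,14,0.007,0,0.007],[45,0,0,0,0,0,0],[45,0,0,0,0,0,0]]]'
python3 -c "
from h import *
go(.5352,-.3042,.211,np.radians(3.5))"
```

```text
t: 11.33
tool_pos: [0.536, -0.3036, 0.2147]
eef_rot: [[-0.062, 0.998, 0.003], [0.998, 0.062, -0.001], [-0.001, 0.003, -1.0]]
contact_force: [1.2, 0.2, 1.6]
gripper_width: 0.0453
t 11.33 pos [ 0.536  -0.3036  0.2147] q [-0.52  0.25 -0.01  1.31  0.    0.99] w 45.3 F [1.2 0.2 1.6]
turn [0.003 0.001 0.001] shift now-axes mm [-0.6 -0.8  3.7] | in target axes [-0.6 -0.8  3.7]
```

```bash

python3 -m creep '[[[45,-0.5,-0.8,3.7,0.003,0,0],[45,0,0,0,0,0,0],[20,0,0,0,0,0,0],[20,0,0,0,0,0,0],[20,0,0,0,0,0,0],[20,0,0,0,0,0,0],[20,0,0,0,0,0,0]]]' 40
python3 -c "
from h import *
go(.496,-.0172,.37,np.radians(3.5))"
```

```text
t: 11.92
tool_pos: [0.536, -0.3049, 0.2147]
eef_rot: [[-0.062, 0.998, 0.004], [0.998, 0.062, -0.003], [-0.004, 0.004, -1.0]]
contact_force: [1.2, 0.6, -0.9]
gripper_width: 0.027
t 11.92 pos [ 0.536  -0.3049  0.2147] q [-0.52  0.25 -0.01  1.31 -0.    0.99] w 27.0 F [ 1.2  0.6 -0.9]
turn [0.004 0.004 0.001] shift now-axes mm [ 289.1  -21.6 -156.5] | in target axes [ 289.7  -22.4 -155.3]
```

```bash

python3 -m creep '[[[20,0,0,-20,0,0,0],[20,0,0,-40,0,0,0],[20,0,0,-40,0,0,0],[20,0,0,-40,0,0,0],[20,0,0,-15,0,0,0],[20,36,-3,0,0,0,0],[20,40,-3,0,0,0,0],[20,40,-3,0,0,0,0]]]'
python3 -m creep '[[[20,40,-3,0,0,0,0],[20,40,-3,0,0,0,0],[20,40,-3,0,0,0,0],[20,36,-3,0,0,0,0],[20,0,0,0,0,0,0],[20,0,0,0,0,0,0]]]'
python3 -c "
from h import *
go(.496,-.0172,.27,np.radians(3.5))"
```

```text
t: 12.58
tool_pos: [0.5187, -0.1917, 0.3725]
eef_rot: [[-0.053, 0.999, -0.001], [0.999, 0.053, -0.001], [-0.001, -0.001, -1.0]]
contact_force: [-0.0, 0.8, -1.4]
gripper_width: 0.0271
t: 13.08
tool_pos: [0.4945, -0.024, 0.3733]
eef_rot: [[-0.058, 0.998, 0.001], [0.998, 0.058, 0.001], [0.0, 0.001, -1.0]]
contact_force: [0.1, 0.0, -1.9]
gripper_width: 0.0271
t 13.08 pos [ 0.4945 -0.024   0.3733] q [-0.05 -0.05 -0.03  1.6   0.    1.46] w 27.1 F [ 0.1  0.  -1.9]
turn [ 0.001 -0.    -0.003] shift now-axes mm [  6.7   1.8 103.3] | in target axes [  6.7   2.  103.3]
```

```bash

python3 -m creep '[[[20,8,2,10,0,0,-0.003],[20,2,0,25,0,0,0],[20,2,0,25,0,0,0],[20,2,0,25,0,0,0],[20,0,0,18,0,0,0],[20,0,0,0,0,0,0],[20,0,0,0,0,0,0]]]'
python3 -c "
from h import *
go(.496,-.0172,.223,np.radians(3.5))"
```

```text
t: 13.67
tool_pos: [0.497, -0.0121, 0.2631]
eef_rot: [[-0.056, 0.998, 0.002], [0.998, 0.056, 0.0], [-0.0, 0.002, -1.0]]
contact_force: [-0.2, 0.2, -1.4]
gripper_width: 0.0268
t 13.67 pos [ 0.497  -0.0121  0.2631] q [-0.02 -0.05 -0.23  1.38  0.    1.49] w 26.8 F [-0.2  0.2 -1.4]
turn [ 0.002  0.    -0.005] shift now-axes mm [-5.1 -1.4 40.1] | in target axes [-5.1 -1.3 40.1]
```

```bash

python3 -m creep '[[[20,-5,-1.5,5,0,0,-0.005],[20,0,0,0,0,0,0],[20,0,0,10,0,0,0],[20,0,0,10,0,0,0],[20,0,0,0,0,0,0]]]'
python3 -c "
from h import *
go(.496,-.0172,.223,np.radians(3.5))"
```

```text
t: 14.08
tool_pos: [0.4972, -0.0194, 0.2392]
eef_rot: [[-0.059, 0.998, 0.007], [0.998, 0.059, -0.0], [-0.001, 0.007, -1.0]]
contact_force: [-0.5, 0.1, -1.8]
gripper_width: 0.027
t 14.08 pos [ 0.4972 -0.0194  0.2392] q [-0.04 -0.04 -0.27  1.33  0.    1.47] w 27.0 F [-0.5  0.1 -1.8]
turn [ 0.007  0.001 -0.003] shift now-axes mm [ 2.2 -1.1 16.2] | in target axes [ 2.2 -1.  16.2]
```

```bash

python3 -m creep '[[[20,2,-1,6,0.007,0,0],[20,0,0,6,0,0,0],[20,0,0,5,0,0,0],[20,0,0,0,0,0,0]]]'
python3 -c "
from h import *
go(.496,-.0172,.223,np.radians(3.5))"
```

```text
t: 14.42
tool_pos: [0.4964, -0.0171, 0.2216]
eef_rot: [[-0.059, 0.998, 0.001], [0.998, 0.059, -0.001], [-0.001, 0.001, -1.0]]
contact_force: [-0.9, -0.1, 1.2]
gripper_width: 0.027
t 14.42 pos [ 0.4964 -0.0171  0.2216] q [-0.03 -0.03 -0.3   1.3  -0.    1.48] w 27.0 F [-0.9 -0.1  1.2]
turn [ 0.001  0.001 -0.002] shift now-axes mm [-0.  -0.4 -1.4] | in target axes [-0.  -0.4 -1.4]
```

Down on the tray floor. Next I release, rise and go to holder0.

```bash

python3 -m creep '[[[45,0,0,0,0,0,0],[45,0,0,0,0,0,0],[45,0,0,0,0,0,0],[45,0,0,-20,0,0,0],[45,0,0,-40,0,0,0],[45,0,0,-40,0,0,0],[45,0,0,-20,0,0,0]]]'
python3 -c "
from h import *
go(.614,-.283,.335,np.radians(3.5))"
python3 -m creep '[[[65,-30,14,0,0,0,0],[65,-37,18,0,0,0,0],[65,-37,18,0,0,0,0],[65,-37,18,0,0,0,0],[65,-37,18,0,0,0,0],[65,-37,18,0,0,0,0],[65,-37,18,0,0,0,0],[65,0,0,0,0,0,0]]]'
python3 -c "
from h import *
go(.614,-.283,.335,np.radians(3.5))"
```

```text
t: 15.0
tool_pos: [0.4947, -0.0166, 0.3393]
eef_rot: [[-0.059, 0.998, -0.009], [0.998, 0.059, -0.0], [0.0, -0.009, -1.0]]
contact_force: [0.3, -0.1, 0.6]
gripper_width: 0.0446
t 15.0 pos [ 0.4947 -0.0166  0.3393] q [-0.03 -0.05 -0.09  1.54 -0.    1.48] w 44.6 F [ 0.3 -0.1  0.6]
turn [-0.009 -0.    -0.002] shift now-axes mm [-273.   103.3    3.3] | in target axes [-273.2  102.8    4.3]
t: 15.67
tool_pos: [0.6364, -0.2666, 0.3463]
eef_rot: [[-0.066, 0.998, 0.004], [0.998, 0.066, -0.001], [-0.001, 0.004, -1.0]]
contact_force: [0.5, 0.2, -1.8]
gripper_width: 0.065
t 15.67 pos [ 0.6364 -0.2666  0.3463] q [-0.4   0.42  0.47  1.61  0.    1.11] w 65.0 F [ 0.5  0.2 -1.8]
turn [0.004 0.001 0.005] shift now-axes mm [-14.9 -23.5  11.2] | in target axes [-15.  -23.4  11.3]
```

```bash

python3 -m creep '[[[65,-16,-23,10,0.004,0,0.005],[65,0,0,0,0,0,0]]]'
python3 - <<'E'
from h import *
p=cams.camera('wrist');C=cloud(p);save(p,'w4.png')
for c in[(.6135,-.283),(.538,-.411)]:
    P=axis_cluster(C,c,.035,.058,.085);print(len(P),P.mean(0),(P.min(0)+P.max(0))/2)
go(.614,-.283,.23,np.radians(3.5))
E
```

```text
t: 15.83
tool_pos: [0.6158, -0.2874, 0.3323]
eef_rot: [[-0.059, 0.998, -0.003], [0.998, 0.059, 0.0], [0.0, -0.003, -1.0]]
contact_force: [-1.0, 0.5, -1.7]
gripper_width: 0.0652
1021 [ 0.6152422  -0.28150145  0.06984354] [ 0.61537557 -0.28283091  0.06530666]<stdin>:4: RuntimeWarning: Mean of empty slice.
  ret = um.true_divide(
Traceback (most recent call last):
ValueError: zero-size array to reduction operation minimum which has no identity
```

View pics/w4.png

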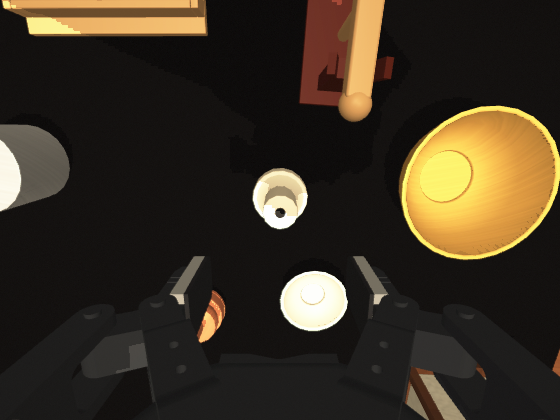

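```bash

python3 -c "
from h import *
go(.6152,-.2825,.211,np.radians(3.5))"
```

```text
t 15.88 pos [ 0.617  -0.2859  0.3335] q [-0.43  0.4   0.41  1.58  0.    1.08] w 65.1 F [0.4 0.5 0.2]
turn [-0.001 -0.    -0.001] shift now-axes mm [  3.5  -1.5 122.5] | in target axes [  3.5  -1.5 122.5]
```

```bash

python3 -m creep '[[[65,3,-1.5,20,0,0,0],[65,0,0,30,0,0,0],[65,0,0,30,0,0,0],[65,0,0,25,0,0,0],[55,0,0,0,0,0,0],[50,0,0,0,0,0,0]]]'
python3 -c "
from h import *
go(.6152,-.2825,.211,np.radians(3.5))"
```

```text
t: 16.38
tool_pos: [0.6166, -0.281, 0.2294]
eef_rot: [[-0.061, 0.998, 0.007], [0.998, 0.061, -0.002], [-0.002, 0.007, -1.0]]
contact_force: [-0.2, -0.8, 0.5]
gripper_width: 0.05
t 16.38 pos [ 0.6166 -0.281   0.2294] q [-0.43  0.39  0.2   1.37  0.    1.08] w 50.0 F [-0.2 -0.8  0.5]
turn [ 0.007  0.002 -0.   ] shift now-axes mm [-1.4 -1.6 18.4] | in target axes [-1.4 -1.5 18.4]
```

```bash

python3 -m creep '[[[48,-1,-1.5,10,0.007,0.002,0],[48,-0.5,0,9,0,0,0],[48,0,0,0,0,0,0],[20,0,0,0,0,0,0],[20,0,0,0,0,0,0],[20,0,0,0,0,0,0],[20,0,0,0,0,0,0],[20,0,0,0,0,0,0]]]' 40
python3 -c "
from h import *
go(.501,-.102,.37,np.radians(3.5))"
```

```text
t: 17.05
tool_pos: [0.6171, -0.2825, 0.2166]
eef_rot: [[-0.062, 0.998, 0.007], [0.998, 0.062, -0.004], [-0.004, 0.007, -1.0]]
contact_force: [-0.5, 0.3, -1.2]
gripper_width: 0.0267
t 17.05 pos [ 0.6171 -0.2825  0.2166] q [-0.43  0.4   0.18  1.35 -0.    1.08] w 26.7 F [-0.5  0.3 -1.2]
turn [0.007 0.004 0.001] shift now-axes mm [ 186.8 -103.7 -154.8] | in target axes [ 187.3 -104.9 -153.4]
```

```bash

python3 -m creep '[[[20,0,0,-20,0,0,0],[20,0,0,-40,0,0,0],[20,0,0,-40,0,0,0],[20,0,0,-40,0,0,0],[20,0,0,-15,0,0,0],[20,30,-17,0,0,0,0],[20,36,-20,0,0,0,0],[20,36,-20,0,0,0,0]]]'
python3 -m creep '[[[20,36,-20,0,0,0,0],[20,36,-20,0,0,0,0],[20,14,-8,0,0,0,0],[20,0,0,0,0,0,0]]]'
python3 - <<'E'
from h import *
go(.501,-.1015,.27,np.radians(3.5))
p=cams.camera('wrist');C=cloud(p);save(p,'w5.png')
E
```

```text
t: 17.72
tool_pos: [0.5545, -0.1869, 0.373]
eef_rot: [[-0.056, 0.998, 0.002], [0.998, 0.056, -0.002], [-0.002, 0.002, -1.0]]
contact_force: [0.6, 1.8, -0.8]
gripper_width: 0.0268
t: 18.05
tool_pos: [0.4956, -0.097, 0.3744]
eef_rot: [[-0.058, 0.998, 0.005], [0.998, 0.058, -0.001], [-0.001, 0.005, -1.0]]
contact_force: [-0.6, -0.6, -1.6]
gripper_width: 0.0269
t 18.05 pos [ 0.4956 -0.097   0.3744] q [-0.19 -0.03 -0.01  1.59 -0.    1.32] w 26.9 F [-0.6 -0.6 -1.6]
turn [ 0.005  0.001 -0.003] shift now-axes mm [ -4.7   4.6 104.4] | in target axes [ -4.8   5.1 104.4]
```

View pics/w5.png

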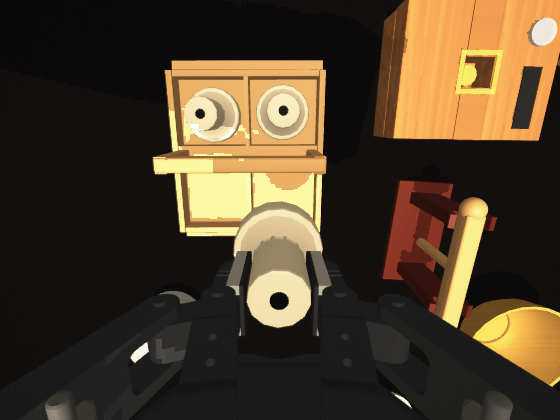

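Two holders stand in the far pockets, at (210,112) and (283,110) in the picture. I lower the third into the near right one.

```bash

python3 -m creep '[[[20,-4,5,10,0.005,0,-0.003],[20,0,0,25,0,0,0],[20,0,0,25,0,0,0],[20,0,0,25,0,0,0],[20,0,0,18,0,0,0],[20,0,0,0,0,0,0],[20,0,0,0,0,0,0]]]'
python3 -c "
from h import *
go(.501,-.1015,.225,np.radians(3.5))"
```

```text
t: 18.68
tool_pos: [0.5066, -0.108, 0.2645]
eef_rot: [[-0.058, 0.998, 0.002], [0.998, 0.058, -0.004], [-0.004, 0.002, -1.0]]
contact_force: [-0.4, 0.2, -0.1]
gripper_width: 0.0269
t 18.68 pos [ 0.5066 -0.108   0.2645] q [-0.21  0.   -0.18  1.38 -0.    1.3 ] w 26.9 F [-0.4  0.2 -0.1]
turn [ 0.002  0.004 -0.003] shift now-axes mm [ 7.  -5.3 39.4] | in target axes [ 6.8 -5.2 39.5]
```

```bash

python3 -m creep '[[[20,7,-5,3,0,0.004,-0.003],[20,0,0,0,0,0,0],[20,0,0,8,0,0,0],[20,0,0,8,0,0,0],[20,0,0,0,0,0,0]]]'
python3 -c "
from h import *
go(.501,-.1015,.225,np.radians(3.5))"
```

```text
t: 19.1
tool_pos: [0.5027, -0.1024, 0.2468]
eef_rot: [[-0.059, 0.998, 0.005], [0.998, 0.059, -0.0], [-0.001, 0.005, -1.0]]
contact_force: [0.4, -0.2, -1.0]
gripper_width: 0.0269
t 19.1 pos [ 0.5027 -0.1024  0.2468] q [-0.2  -0.01 -0.23  1.35  0.    1.31] w 26.9 F [ 0.4 -0.2 -1. ]
turn [ 0.005  0.001 -0.002] shift now-axes mm [ 1.  -1.8 21.8] | in target axes [ 1.  -1.6 21.8]
```

```bash

python3 -m creep '[[[20,1,-1.5,8,0.005,0,0],[20,0,0,8,0,0,0],[20,0,0,6,0,0,0],[20,0,0,0,0,0,0]]]'
python3 -c "
from h import *
go(.501,-.1015,.225,np.radians(3.5))"
```

```text
t: 19.43
tool_pos: [0.5012, -0.1012, 0.2231]
eef_rot: [[-0.06, 0.998, 0.001], [0.998, 0.06, -0.001], [-0.001, 0.001, -1.0]]
contact_force: [0.2, 0.1, -1.0]
gripper_width: 0.027
t 19.43 pos [ 0.5012 -0.1012  0.2231] q [-0.2   0.   -0.26  1.3  -0.    1.31] w 27.0 F [ 0.2  0.1 -1. ]
turn [ 0.001  0.001 -0.001] shift now-axes mm [-0.2 -0.2 -1.9] | in target axes [-0.2 -0.2 -1.9]
```

```bash

python3 -m creep '[[[20,0,0,2,0,0,0],[20,0,0,1,0,0,0]]]'
python3 -m creep '[[[45,0,0,0,0,0,0],[45,0,0,0,0,0,0],[45,0,0,0,0,0,0],[45,0,0,-20,0,0,0],[45,0,0,-40,0,0,0],[45,0,0,-40,0,0,0],[45,0,0,-20,0,0,0]]]'
python3 -c "
from h import *
go(.538,-.4125,.335,np.radians(3.5))"
```

```text
t: 19.6
tool_pos: [0.5012, -0.1012, 0.2229]
eef_rot: [[-0.06, 0.998, 0.003], [0.998, 0.06, -0.002], [-0.002, 0.003, -1.0]]
contact_force: [-3.7, 0.6, 4.8]
gripper_width: 0.0269
t: 20.18
tool_pos: [0.4995, -0.1008, 0.3415]
eef_rot: [[-0.06, 0.998, -0.006], [0.998, 0.06, 0.0], [0.001, -0.006, -1.0]]
contact_force: [1.2, -0.1, 0.6]
gripper_width: 0.0451
t 20.18 pos [ 0.4995 -0.1008  0.3415] q [-0.2  -0.02 -0.06  1.54 -0.    1.31] w 45.1 F [ 1.2 -0.1  0.6]
turn [-0.006 -0.001 -0.001] shift now-axes mm [-313.5   19.8    6.2] | in target axes [-313.5   19.4    6.5]
```

```bash

python3 -m creep '[[[55,-30,2,0,0,0,0],[55,-40,2.5,0,0,0,0],[55,-40,2.5,0,0,0,0],[55,-40,2.5,0,0,0,0],[55,-40,2.5,0,0,0,0],[55,-40,2.5,0,0,0,0],[55,-40,2.5,0,0,0,0],[55,-20,2,0,0,0,0]]]'
python3 -m creep '[[[55,0,0,0,0,0,0]]]'
python3 - <<'E'
from h import *
go(.538,-.4125,.335,np.radians(3.5))
p=cams.camera('wrist');C=cloud(p);save(p,'w6.png')
for c in[(.538,-.411)]:
  for lo in (.045,.058):
    P=axis_cluster(C,c,.06,lo,.085);print(len(P))
    if len(P):print(P.mean(0),(P.min(0)+P.max(0))/2)
E
```

```text
t: 20.85
tool_pos: [0.5388, -0.3973, 0.3505]
eef_rot: [[-0.069, 0.998, 0.008], [0.998, 0.069, -0.003], [-0.004, 0.008, -1.0]]
contact_force: [1.3, 0.3, 0.5]
gripper_width: 0.0552
t: 20.93
tool_pos: [0.5387, -0.4012, 0.349]
eef_rot: [[-0.066, 0.998, 0.007], [0.998, 0.066, -0.004], [-0.004, 0.007, -1.0]]
contact_force: [0.7, -0.0, -0.4]
gripper_width: 0.0549
t 20.93 pos [ 0.5387 -0.4012  0.349 ] q [-0.64  0.37  0.4   1.6   0.    0.86] w 54.9 F [ 0.7 -0.  -0.4]
turn [0.007 0.004 0.005] shift now-axes mm [-11.1  -1.6  14. ] | in target axes [-11.2  -1.4  14. ]
447
[ 0.53787987 -0.41242415  0.0647698 ] [ 0.53799321 -0.41440538  0.05771377]
373
[ 0.5379742  -0.41331357  0.06739691] [ 0.53806541 -0.4144343   0.06416711]
```

View pics/w6.png

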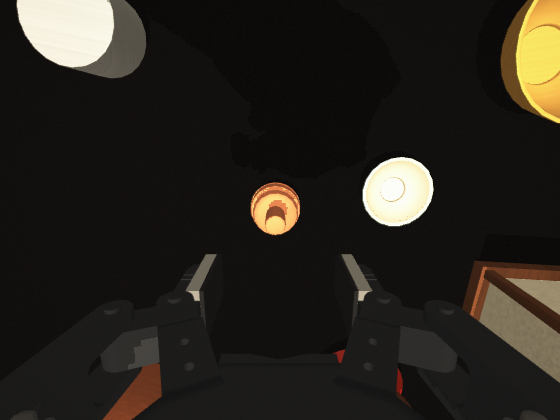

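```bash

python3 -m creep '[[[55,-12.5,-1.5,20,0.007,0.004,0.005],[55,0,0,32,0,0,0],[55,0,0,32,0,0,0],[55,0,0,32,0,0,0],[50,0,0,0,0,0,0],[45,0,0,0,0,0,0]]]'
python3 -c "
from h import *
go(.538,-.414,.212,np.radians(3.5))"
```

```text
t: 21.48
tool_pos: [0.5387, -0.4087, 0.2315]
eef_rot: [[-0.063, 0.998, 0.002], [0.998, 0.063, 0.0], [-0.0, 0.002, -1.0]]
contact_force: [0.0, -0.1, 1.3]
gripper_width: 0.0454
t 21.48 pos [ 0.5387 -0.4087  0.2315] q [-0.65  0.39  0.2   1.38  0.    0.86] w 45.4 F [ 0.  -0.1  1.3]
turn [0.002 0.    0.002] shift now-axes mm [-5.3 -1.1 19.5] | in target axes [-5.3 -1.  19.5]
```

```bash

python3 -m creep '[[[45,-5,-1,10,0,0,0],[45,0,0,9,0,0,0],[40,0,0,2,0,0,0],[10,0,0,0,0,0,0],[10,0,0,0,0,0,0],[10,0,0,0,0,0,0],[10,0,0,0,0,0,0],[10,0,0,0,0,0,0]]]' 40
python3 -c "
from h import *
go(.431,-.1055,.37,np.radians(3.5))"
```

```text
t: 22.15
tool_pos: [0.54, -0.4136, 0.2179]
eef_rot: [[-0.065, 0.998, 0.01], [0.998, 0.065, -0.006], [-0.006, 0.01, -1.0]]
contact_force: [-0.5, 0.5, -1.7]
gripper_width: 0.0166
t 22.15 pos [ 0.54   -0.4136  0.2179] q [-0.65  0.4   0.19  1.35  0.    0.85] w 16.6 F [-0.5  0.5 -1.7]
turn [0.01  0.006 0.004] shift now-axes mm [ 313.6  -87.1 -155. ] | in target axes [ 314.2  -90.  -152.1]
```

```bash

python3 -m creep '[[[10,0,0,-20,0,0,0],[10,0,0,-40,0,0,0],[10,0,0,-40,0,0,0],[10,0,0,-40,0,0,0],[10,0,0,-15,0,0,0],[10,30,-8,0,0,0,0],[10,38,-11,0,0,0,0],[10,38,-11,0,0,0,0]]]'
python3 -m creep '[[[10,38,-11,0,0,0,0],[10,38,-11,0,0,0,0],[10,38,-11,0,0,0,0],[10,38,-11,0,0,0,0],[10,38,-11,0,0,0,0],[10,0,0,0,0,0,0]]]'
python3 -c "
from h import *
go(.431,-.1055,.27,np.radians(3.5))"
```

```text
t: 22.82
tool_pos: [0.5019, -0.3118, 0.3754]
eef_rot: [[-0.059, 0.998, 0.007], [0.998, 0.059, -0.004], [-0.005, 0.007, -1.0]]
contact_force: [0.9, 0.9, -0.6]
gripper_width: 0.0169
t: 23.32
tool_pos: [0.4287, -0.1142, 0.3755]
eef_rot: [[-0.059, 0.998, 0.012], [0.998, 0.059, -0.004], [-0.005, 0.012, -1.0]]
contact_force: [0.1, -0.1, -1.1]
gripper_width: 0.0166
t 23.32 pos [ 0.4287 -0.1142  0.3755] q [-0.26 -0.18 -0.14  1.6  -0.    1.25] w 16.6 F [ 0.1 -0.1 -1.1]
turn [ 0.012  0.005 -0.002] shift now-axes mm [  9.    1.6 105.5] | in target axes [  8.6   2.9 105.5]
```

```bash

python3 -m creep '[[[10,8.5,3,10,0.012,0.005,-0.002],[10,0,0,25,0,0,0],[10,0,0,25,0,0,0],[10,0,0,25,0,0,0],[10,0,0,15,0,0,0],[10,0,0,0,0,0,0],[10,0,0,0,0,0,0]]]'
python3 -c "
from h import *
go(.431,-.1055,.226,np.radians(3.5))"
```

```text
t: 23.9
tool_pos: [0.4307, -0.1025, 0.2767]
eef_rot: [[-0.068, 0.998, 0.01], [0.998, 0.068, -0.002], [-0.003, 0.01, -1.0]]
contact_force: [0.5, 0.1, 0.0]
gripper_width: 0.0163
t 23.9 pos [ 0.4307 -0.1025  0.2767] q [-0.23 -0.19 -0.33  1.41  0.    1.27] w 16.3 F [0.5 0.1 0. ]
turn [0.01  0.003 0.007] shift now-axes mm [-2.9 -0.4 50.7] | in target axes [-3.   0.1 50.7]
```

```bash

python3 -m creep '[[[10,-3,0,10,0.01,0.003,0.007],[10,0,0,10,0,0,0],[10,0,0,8,0,0,0],[10,0,0,0,0,0,0],[10,0,0,0,0,0,0]]]'
python3 -c "
from h import *
go(.431,-.1055,.226,np.radians(3.5))"
```

```text
t: 24.32
tool_pos: [0.4322, -0.1066, 0.2495]
eef_rot: [[-0.059, 0.998, 0.003], [0.998, 0.059, -0.001], [-0.001, 0.003, -1.0]]
contact_force: [1.1, -0.1, -1.8]
gripper_width: 0.0168
t 24.32 pos [ 0.4322 -0.1066  0.2495] q [-0.24 -0.17 -0.37  1.37  0.    1.27] w 16.8 F [ 1.1 -0.1 -1.8]
turn [ 0.003  0.001 -0.002] shift now-axes mm [ 1.2 -1.2 23.5] | in target axes [ 1.2 -1.1 23.5]
```

```bash

python3 -m creep '[[[10,1,-1,8,0,0,0],[10,0,0,8,0,0,0],[10,0,0,8,0,0,0],[10,0,0,1,0,0,0]]]'
python3 -c "
from h import *
go(.431,-.1055,.226,np.radians(3.5))"
```

```text
t: 24.65
tool_pos: [0.4315, -0.1057, 0.2235]
eef_rot: [[-0.059, 0.998, 0.005], [0.998, 0.059, -0.001], [-0.001, 0.005, -1.0]]
contact_force: [-2.3, 0.6, 6.6]
gripper_width: 0.0166
t 24.65 pos [ 0.4315 -0.1057  0.2235] q [-0.24 -0.16 -0.42  1.31  0.    1.27] w 16.6 F [-2.3  0.6  6.6]
turn [ 0.005  0.001 -0.002] shift now-axes mm [ 0.2 -0.5 -2.5] | in target axes [ 0.2 -0.5 -2.5]
```

```bash

python3 -m creep '[[[40,0,0,0,0,0,0],[40,0,0,0,0,0,0],[40,0,0,0,0,0,0],[40,0,0,-20,0,0,0],[40,0,0,-40,0,0,0],[40,0,0,-40,0,0,0],[40,0,0,-35,0,0,0],[40,-35,0,0,0,0,0]]]'
python3 -m creep '[[[40,-40,0,0,0,0,0],[40,-40,0,0,0,0,0],[40,0,0,0,0,0,0]]]'
python3 - <<'E'
from h import *
go(.4635,-.0617,.37,np.radians(3.5))
p=cams.camera('wrist');C=cloud(p);save(p,'w7.png')
q=cams.camera('top');CT=cloud(q);np.savez('t2.npz',C=CT);cv2.imwrite('pics/t2.png',cv2.resize(cv2.cvtColor(q['color'],4)[125:300,100:440],None,fx=2.3,fy=2.3))
for C in (C,CT):
  P=axis_cluster(C,(.4635,-.0617),.16,.088,.112)
  for _ in range(3):
    m=P[:,:2].mean(0);d=np.linalg.svd((P[:,:2]-m),full_matrices=False)[2][0];n=np.array([-d[1],d[0]]);P=P[abs((P[:,:2]-m)@n)<.012]
  pr=(P[:,:2]-m)@d;print(len(P),m+d*(pr.min()+pr.max())/2,np.ptp(pr),np.degrees(np.arctan2(d[1],d[0])),np.median(P[:,2]))
E
```

```text
t: 25.32
tool_pos: [0.4316, -0.1375, 0.3617]
eef_rot: [[-0.063, 0.998, -0.0], [0.998, 0.063, 0.001], [0.001, -0.0, -1.0]]
contact_force: [1.9, -0.2, 1.0]
gripper_width: 0.0399
t: 25.57
tool_pos: [0.4376, -0.2225, 0.3662]
eef_rot: [[-0.066, 0.998, 0.008], [0.998, 0.066, -0.004], [-0.004, 0.007, -1.0]]
contact_force: [0.7, -0.6, -0.6]
gripper_width: 0.04
t 25.57 pos [ 0.4376 -0.2225  0.3662] q [-0.47 -0.07 -0.06  1.58  0.    1.03] w 40.0 F [ 0.7 -0.6 -0.6]
turn [0.007 0.004 0.005] shift now-axes mm [158.7  36.6  -4.3] | in target axes [158.9  35.7  -3.8]<stdin>:8: RuntimeWarning: Mean of empty slice.
  ret = um.true_divide(
Traceback (most recent call last):
IndexError: index 0 is out of bounds for axis 0 with size 0
```

View pics/w7.png

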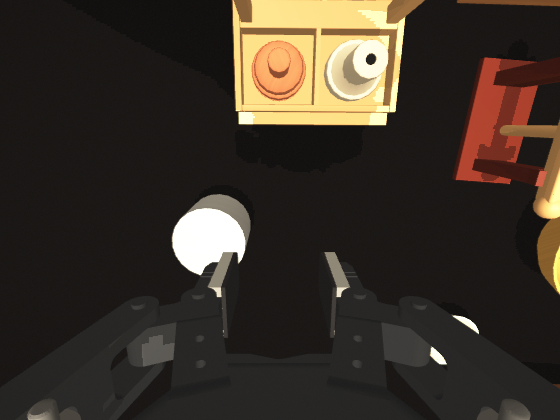

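View pics/t2.png

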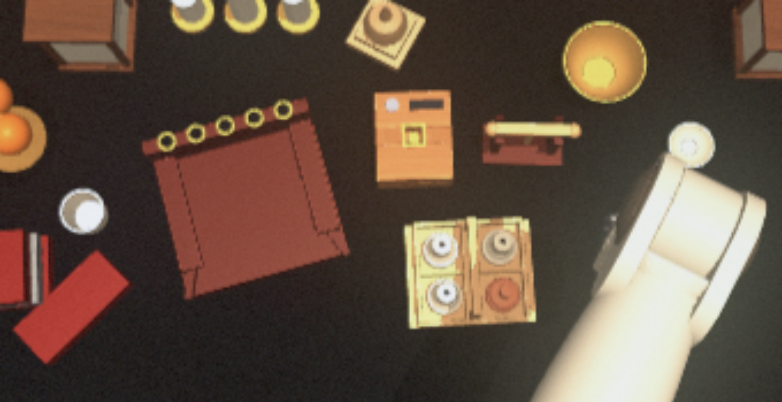

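```bash
cat > rk.py <<'E'
from h import *
def fit(C,zoff=0):
    # back stop top points z .09-.11, lips z~.056, model fit by box edges
    P=C.reshape(-1,3);P=P[np.isfinite(P).all(1)]
    m=(P[:,0]>.3)&(P[:,0]<.85)&(P[:,1]>.04)&(P[:,1]<.45)
    P=P[m];return P
if __name__=='__main__':
  for f in('t.npz','s.npz'):
    p=dict(np.load(f));C=cloud(p);P=fit(C)
    B=P[(P[:,2]>.092)&(P[:,2]<.108)]
    L=P[(P[:,2]>.05)&(P[:,2]<.0625)];F=P[(P[:,2]>.024)&(P[:,2]<.037)]
    print(f,len(B),len(L),len(F),np.median(L[:,2]),np.median(F[:,2]))
    for n,Q in(('B',B),('L',L),('F',F)):
        r=cv2.minAreaRect((Q[:,:2]*1000).astype(np.float32));print(n,r)
        print(np.round(cv2.boxPoints(r)))
E
python3 rk.py
python3 - <<'E'
from h import *
C=np.load('t2.npz')['C'];P=axis_cluster(C,(.4635,-.0617),.12,.088,.112);print(len(P),P.mean(0))
E
```

```text
t.npz 559 1302 3166 0.0569253471890752 0.030303502074013236
B ((759.8569946289062, 242.0296630859375), (197.5475311279297, 389.00555419921875), 16.835886001586914)
[[609. 400.]
 [722.  27.]
 [911.  84.]
 [798. 457.]]
L ((677.170654296875, 207.6932830810547), (410.12847900390625, 410.64642333984375), 16.183561325073242)
[[423. 348.]
 [537. -47.]
 [931.  68.]
 [817. 462.]]
F ((634.8428955078125, 245.5067901611328), (408.71820068359375, 430.0069885253906), 89.99202728271484)
[[420.  41.]
 [850.  41.]
 [850. 450.]
 [420. 450.]]
s.npz 310 804 1632 0.05584725401903019 0.029531122334704858
B ((732.66943359375, 252.0279998779297), (232.36947631835938, 394.1442565917969), 0.3586494028568268)
[[615. 448.]
 [618.  54.]
 [850.  56.]
 [848. 450.]]
L ((655.1721801757812, 244.51339721679688), (389.9858093261719, 409.2110290527344), 0.17694982886314392)
[[460. 449.]
 [461.  39.]
 [851.  41.]
 [850. 450.]]
F ((631.7716064453125, 244.95660400390625), (409.7345275878906, 435.2515563964844), 89.98362731933594)
[[414.  40.]
 [849.  40.]
 [849. 450.]
 [414. 450.]]
173 [ 0.4602016  -0.06014762  0.09921383]
```

```bash
cat > rk.py <<'E'
from h import *
from scipy.optimize import minimize
def height(X,Y):
    # rack model height map in rack frame (m)
    h=np.zeros_like(X)
    a=abs(Y)
    fl=(X>-.120)&(X<.080)&(a<.110); h[fl]=.030
    lip=(X>-.085)&(X<.080)&(a>.084)&(a<.110); h[lip]=.056
    st=(X>.080)&(X<.095)&(a<.112); h[st]=.100
    return h
def fitrack(Ps,c0,yaw0,zr=0.0):
    """minimise robust height residual"""
    P=np.concatenate(Ps)
    def frame(v):
        c,s=np.cos(v[2]),np.sin(v[2]);D=P[:,:2]-v[:2];return D@np.array([c,s]),D@np.array([-s,c])
    def cost(v):
        X,Y=frame(v)
        m=(X>-.11)&(X<.092)&(abs(Y)<.104)&~((X<-.07)&(abs(Y)>.08))
        r=np.minimum(abs(height(X,Y)-P[:,2]),.02)
        # reward: interior match, constant area via sum of (r-.02)
        return np.sum(np.where(m,r-.02,0))
    best=None
    for st in(.02,.006,.002):
        s=np.array(best.x if best is not None else [*c0,yaw0])
        sim=np.array([s,s+[st,0,0],s+[0,st,0],s+[0,0,st*8]])
        best=minimize(cost,s,method='Nelder-Mead',options=dict(initial_simplex=sim,xatol=1e-5,fatol=1e-6,maxiter=800))
    X,Y=frame(best.x);m=(X>-.11)&(X<.092)&(abs(Y)<.104)
    print('rack',best.x[:2].round(4),'yaw',np.degrees(best.x[2]).round(2),'medres',np.median(abs(height(X,Y)-P[:,2])[m]),m.sum())
    # edges
    z=P[:,2]
    for s in(-1,1):
        mm=(X>-.07)&(X<.07)
        f=mm&(abs(z-.03)<.008)&(s*Y>.05)&(s*Y<.1);l=mm&(abs(z-.056)<.007)&(s*Y>.07)&(s*Y<.12)
        if f.any() and l.any():print('side',s,'floor to',np.percentile(s*Y[f],98).round(4),'lip',np.percentile(s*Y[l],[2,98]).round(4))
    st=(abs(Y)<.07)&(abs(z-.1)<.008)&(X>.05)&(X<.12);f=(abs(Y)<.07)&(abs(z-.03)<.008)&(abs(X)<.14)
    if st.any():print('stop top X',np.percentile(X[st],[2,98]).round(4),end=' ')
    print('floor X',np.percentile(X[f],[1,99]).round(4))
    return best.x
if __name__=='__main__':
  p=dict(np.load('t.npz'));C=cloud(p);c0=C[212,209];print(c0)
  for f in('t.npz','s.npz'):
    P=cloud(dict(np.load(f))).reshape(-1,3);P=P[np.hypot(P[:,0]-c0[0],P[:,1]-c0[1])<.25]
    fitrack([P],c0[:2],np.radians(16))
E
python3 rk.py
```

```text
[0.56487897 0.25840661 0.02680564]
rack [0.5688 0.263 ] yaw 16.3 medres 0.002903633646144101 4156
side -1 floor to 0.0825 lip [0.0847 0.1154]
side 1 floor to 0.0857 lip [0.0841 0.1152]
stop top X [0.0799 0.1033] floor X [-0.1173  0.0819]
rack [0.5676 0.2729] yaw 14.9 medres 0.0029132062461710885 2041
side -1 floor to 0.0681 lip [0.0941 0.1194]
side 1 floor to 0.0895 lip [0.0705 0.1058]
stop top X [0.0776 0.1032] floor X [-0.1203  0.0836]
```

```bash

python3 -m creep '[[[60,0,0,-10,0,0,-0.121],[60,0,0,-10,0,0,-0.121],[60,0,0,-10,0,0,-0.121],[60,0,0,-10,0,0,-0.121],[60,0,0,-10,0,0,-0.121],[60,0,0,-10,0,0,-0.121],[60,0,0,-10,0,0,-0.121],[60,0,0,-5,0,0,-0.121]]]'
python3 -m creep '[[[60,0,0,0,0,0,-0.121],[60,0,0,0,0,0,-0.121],[60,0,0,0,0,0,-0.121],[60,0,0,0,0,0,-0.121],[60,0,0,0,0,0,-0.121]]]'
python3 -c "
from h import *
go(.51,.25,.44,np.radians(106.3))"
```

```text
t: 26.33
tool_pos: [0.4363, -0.2106, 0.4425]
eef_rot: [[-0.874, 0.485, 0.002], [0.485, 0.874, 0.003], [-0.0, 0.003, -1.0]]
contact_force: [0.1, -0.2, 0.5]
gripper_width: 0.0602
t: 26.75
tool_pos: [0.4364, -0.2037, 0.4448]
eef_rot: [[-0.993, -0.118, 0.004], [-0.118, 0.993, 0.003], [-0.004, 0.003, -1.0]]
contact_force: [0.3, 0.2, -0.5]
gripper_width: 0.0601
t 26.75 pos [ 0.4364 -0.2037  0.4448] q [-0.44 -0.06  0.11  1.73  0.   -0.56] w 60.1 F [ 0.3  0.2 -0.5]
turn [ 0.002  0.005 -0.166] shift now-axes mm [-126.6  441.9    6.6] | in target axes [-198.   414.8    4.8]
```

```bash

python3 -m creep '[[[60,0,0,0,0,0,-0.083],[60,0,0,0,0,0,-0.083],[60,-19,38,0,0,0,0],[60,-19,38,0,0,0,0],[60,-19,38,0,0,0,0],[60,-19,38,0,0,0,0],[60,-19,38,0,0,0,0],[60,-19,38,0,0,0,0]]]'
python3 -m creep '[[[60,-19,38,0,0,0,0],[60,-19,38,0,0,0,0],[60,-19,38,0,0,0,0],[60,-19,38,0,0,0,0],[60,-8,34,0,0,0,0],[60,0,0,0,0,0,0],[60,0,0,0,0,0,0]]]'
python3 - <<'E'
from h import *
from rk import fitrack
go(.51,.25,.44,np.radians(106.3))
p=cams.camera('wrist');C=cloud(p);save(p,'w8.png')
P=C.reshape(-1,3);P=P[np.hypot(P[:,0]-.568,P[:,1]-.262)<.25];P=P[P[:,2]<.13]
print(len(P));fitrack([P],(.568,.262),np.radians(16.3))
E
```

```text
t: 27.42
tool_pos: [0.472, 0.0468, 0.4454]
eef_rot: [[-0.955, -0.297, 0.003], [-0.297, 0.955, 0.004], [-0.004, 0.003, -1.0]]
contact_force: [0.1, -1.1, -0.0]
gripper_width: 0.06
t: 28.0
tool_pos: [0.486, 0.2591, 0.4453]
eef_rot: [[-0.949, -0.314, 0.001], [-0.314, 0.949, 0.006], [-0.002, 0.005, -1.0]]
contact_force: [0.3, 0.4, -0.0]
gripper_width: 0.0601
t 28.0 pos [0.486  0.2591 0.4453] q [0.49 0.11 0.28 1.74 0.   0.17] w 60.1 F [ 0.3  0.4 -0. ]
turn [0.005 0.002 0.035] shift now-axes mm [-19.9 -16.2   5.2] | in target axes [-20.5 -15.5   5.3]
89426
rack [0.5671 0.2634] yaw 16.02 medres 0.0008701769195492808 27514
side -1 floor to 0.0883 lip [0.0843 0.1154]
side 1 floor to 0.086 lip [0.0836 0.1143]
stop top X [0.0814 0.1047] floor X [-0.1152  0.0839]
```

View pics/w8.png

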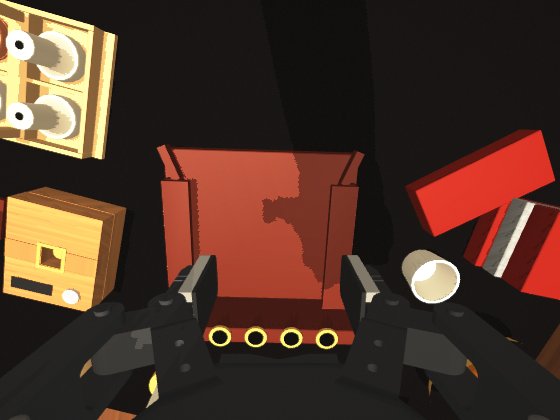

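```bash

python3 -c "
from h import *
go(.4635,-.061,.37,np.radians(93.5))"
python3 -m creep '[[[35,0,0,0,0,0,0.12],[35,0,0,0,0,0,0.12],[35,0,-38,10,0,0,0.015],[35,0,-38,10,0,0,0],[35,0,-38,10,0,0,0],[35,0,-38,10,0,0,0],[35,0,-38,10,0,0,0],[35,0,-38,10,0,0,0]]]'
python3 -c "
from h import *
go(.4635,-.061,.37,np.radians(93.5))"
```

```text
t 28.05 pos [0.486  0.2587 0.4452] q [0.49 0.11 0.28 1.74 0.01 0.17] w 60.2 F [-0.   0.1 -0.7]
turn [0.006 0.002 0.258] shift now-axes mm [ 121.8 -297.    73.3] | in target axes [  42.  -317.8   75.2]
t: 28.72
tool_pos: [0.4936, 0.0253, 0.3838]
eef_rot: [[-0.998, -0.056, 0.005], [-0.056, 0.998, 0.008], [-0.005, 0.008, -1.0]]
contact_force: [1.1, -1.5, 0.2]
gripper_width: 0.0349
t 28.72 pos [0.4936 0.0253 0.3838] q [ 0.05 -0.06 -0.01  1.61  0.01 -0.01] w 34.9 F [ 1.1 -1.5  0.2]
turn [ 0.008  0.005 -0.005] shift now-axes mm [ 35.  -84.6  12.9] | in target axes [ 35.3 -84.3  13.8]
```

```bash

python3 -m creep '[[[35,12,-28,4,0.004,0.002,0],[35,12,-28,4,0.004,0.002,0],[35,12,-28,4,0,0,0],[35,0,0,0,0,0,0],[35,0,0,0,0,0,0]]]'
python3 - <<'E'
from h import *
go(.4635,-.061,.30,np.radians(93.5))
p=cams.camera('wrist');C=cloud(p);save(p,'w9.png')
P=axis_cluster(C,(.4635,-.0617),.16,.088,.112)
for _ in range(3):
    m=P[:,:2].mean(0);d=np.linalg.svd((P[:,:2]-m),full_matrices=False)[2][0];n=np.array([-d[1],d[0]]);P=P[abs((P[:,:2]-m)@n)<.012]
pr=(P[:,:2]-m)@d;print(len(P),m+d*(pr.min()+pr.max())/2,np.ptp(pr),np.degrees(np.arctan2(d[1],d[0])),np.median(P[:,2]))
E
```

```text
t: 29.13
tool_pos: [0.4551, -0.0739, 0.3691]
eef_rot: [[-0.999, -0.042, -0.001], [-0.042, 0.999, -0.002], [0.001, -0.002, -1.0]]
contact_force: [-0.4, -0.5, -0.1]
gripper_width: 0.0349
t 29.13 pos [ 0.4551 -0.0739  0.3691] q [-0.16 -0.14 -0.11  1.6  -0.   -0.2 ] w 34.9 F [-0.4 -0.5 -0.1]
turn [-0.002 -0.001 -0.019] shift now-axes mm [-9.  12.7 69. ] | in target axes [-9.2 12.3 69.1]
2509 [ 0.46372884 -0.06028145] 0.13611634303108539 3.4710101220126344 0.10035031644884385
```

View pics/w9.png

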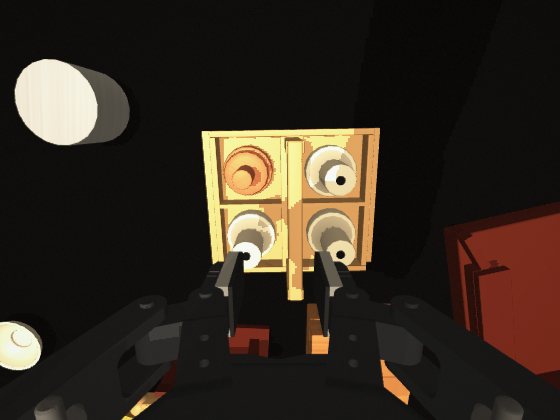

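All four objects are upright in the pockets: cap at (248,170), holders at (332,172), (250,237) and (331,240). The handle bar is centred at (293,220). The three wrist readings of the handle agree to within 2 mm, so I descend on it.

```bash

python3 -m creep '[[[35,-9,12.5,15,0,0,-0.019],[35,0,0,25,0,0,0],[35,0,0,25,0,0,0],[35,0,0,10,0,0,0],[35,0,0,0,0,0,0],[35,0,0,0,0,0,0]]]'
python3 -c "
from h import *
go(.4637,-.0605,.245,np.radians(93.5))"
```

```text
t: 29.68
tool_pos: [0.464, -0.0575, 0.295]
eef_rot: [[-0.998, -0.064, 0.005], [-0.064, 0.998, -0.002], [-0.005, -0.003, -1.0]]
contact_force: [-0.0, -0.2, 0.3]
gripper_width: 0.035
t 29.68 pos [ 0.464  -0.0575  0.295 ] q [-0.12 -0.13 -0.25  1.45 -0.   -0.19] w 35.0 F [-0.  -0.2  0.3]
turn [-0.003  0.005  0.003] shift now-axes mm [ 0.7 -2.8 50. ] | in target axes [ 0.5 -2.9 50. ]
```

```bash

python3 -m creep '[[[35,0.5,-3,10,-0.003,0.005,0.003],[35,0,0,15,0,0,0],[35,0,0,15,0,0,0],[35,0,0,10,0,0,0],[35,0,0,0,0,0,0],[35,0,0,0,0,0,0]]]'
python3 -c "
from h import *
go(.4637,-.0605,.245,np.radians(93.5))"
```

```text
t: 30.18
tool_pos: [0.4656, -0.0607, 0.2479]
eef_rot: [[-0.998, -0.062, 0.007], [-0.062, 0.998, -0.0], [-0.007, -0.0, -1.0]]
contact_force: [-0.7, 0.2, -0.1]
gripper_width: 0.0356
t 30.18 pos [ 0.4656 -0.0607  0.2479] q [-0.13 -0.11 -0.32  1.35  0.   -0.19] w 35.6 F [-0.7  0.2 -0.1]
turn [-0.     0.007  0.001] shift now-axes mm [1.9 0.3 2.9] | in target axes [1.8 0.3 2.9]
```

```bash

python3 -m creep '[[[35,2,0,4,0,0.007,0],[35,0,0,0,0,0,0],[5,0,0,0,0,0,0],[5,0,0,0,0,0,0],[5,0,0,0,0,0,0],[5,0,0,0,0,0,0],[5,0,0,0,0,0,0],[5,0,0,0,0,0,0]]]' 90
python3 -c "
from h import *
go(.4637,-.0605,.3,np.radians(93.5))"
```

```text
t: 30.85
tool_pos: [0.464, -0.061, 0.2462]
eef_rot: [[-0.998, -0.062, 0.002], [-0.062, 0.998, -0.001], [-0.002, -0.001, -1.0]]
contact_force: [0.1, 0.1, -2.1]
gripper_width: 0.0105
t 30.85 pos [ 0.464  -0.061   0.2462] q [-0.13 -0.11 -0.33  1.35 -0.   -0.19] w 10.5 F [ 0.1  0.1 -2.1]
turn [-0.001  0.002  0.001] shift now-axes mm [  0.2   0.5 -53.8] | in target axes [  0.3   0.5 -53.8]
```

```bash

python3 -m creep '[[[5,0,0,-6,0,0,0],[5,0,0,-12,0,0,0],[5,0,0,-15,0,0,0],[5,0,0,-15,0,0,0],[5,0,0,-15,0,0,0],[5,0,0,-12,0,0,0],[5,0,0,-5,0,0,0],[5,0,0,0,0,0,0]]]'
python3 - <<'E'
from h import *
go(.361,.203,.32,np.radians(106.1))
p=cams.camera('wrist');save(p,'w10.png')
E
```

```text
t: 31.52
tool_pos: [0.4622, -0.0607, 0.3295]
eef_rot: [[-0.998, -0.062, -0.009], [-0.062, 0.998, 0.001], [0.009, 0.001, -1.0]]
contact_force: [-0.2, 0.8, -8.8]
gripper_width: 0.0104
t 31.52 pos [ 0.4622 -0.0607  0.3295] q [-0.13 -0.12 -0.18  1.53 -0.   -0.19] w 10.4 F [-0.2  0.8 -8.8]
turn [ 0.002 -0.009 -0.219] shift now-axes mm [ 84.6 269.4  10.5] | in target axes [ 24.1 281.4   9.5]
```

View pics/w10.png

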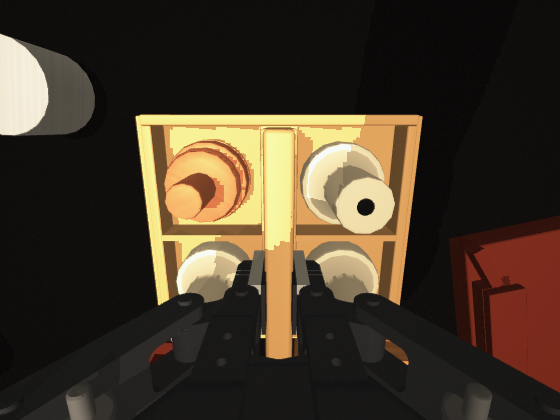

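```bash

python3 -m creep '[[[5,12,0,0,0,-0.004,0],[5,20,10,0,0,-0.004,0],[5,25,15,0,0,0,0],[5,20,20,0,0,0,-0.03],[5,8,22,0,0,0,-0.04],[5,0,22,0,0,0,-0.05],[5,0,22,0,0,0,-0.05],[5,0,22,0,0,0,-0.05]]]'
python3 -c "
from h import *
go(.361,.203,.32,np.radians(106.1))"
```

```text
t: 32.23
tool_pos: [0.3552, 0.0663, 0.322]
eef_rot: [[-0.96, -0.278, -0.01], [-0.278, 0.961, -0.0], [0.01, 0.003, -1.0]]
contact_force: [0.3, -0.1, -8.4]
gripper_width: 0.0108
t 32.23 pos [0.3552 0.0663 0.322 ] q [ 0.18 -0.38 -0.4   1.56  0.   -0.1 ] w 10.8 F [ 0.3 -0.1 -8.4]
turn [ 0.003 -0.01   0.001] shift now-axes mm [-43.6 129.7   1.9] | in target axes [-43.4 129.7   2. ]
```

```bash

python3 -m creep '[[[5,-8,20,0,0,-0.01,0],[5,-8,22,0,0,0,0],[5,-8,22,0,0,0,0],[5,-8,22,0,0,0,0],[5,-8,20,0,0,0,0],[5,-5,15,0,0,0,0],[5,0,6,0,0,0,0],[5,0,0,0,0,0,0]]]'
python3 - <<'E'
from h import *
go(.361,.203,.281,np.radians(106.1))
p=cams.camera('wrist');C=cloud(p);save(p,'w11.png')
E
```

```text
t: 32.9
tool_pos: [0.3584, 0.2101, 0.3154]
eef_rot: [[-0.958, -0.286, -0.009], [-0.286, 0.958, 0.0], [0.009, 0.003, -1.0]]
contact_force: [0.3, 0.1, -8.4]
gripper_width: 0.0107
t 32.9 pos [0.3584 0.2101 0.3154] q [ 0.53 -0.25 -0.31  1.52  0.    0.24] w 10.7 F [ 0.3  0.1 -8.4]
turn [ 0.003 -0.009  0.009] shift now-axes mm [-0.8 -7.6 34.3] | in target axes [-0.6 -7.5 34.4]
```

View pics/w11.png

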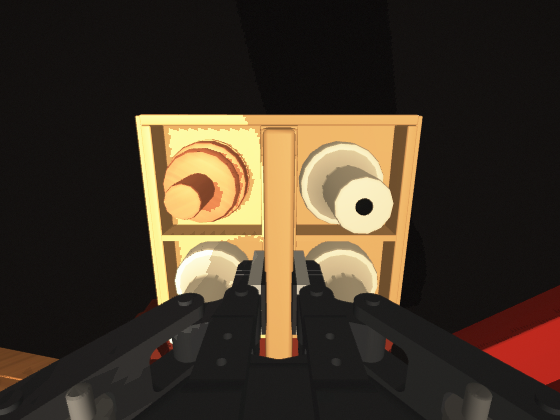

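```bash

python3 -m creep '[[[5,0,-7.5,8,0.003,-0.009,0.009],[5,0,0,10,0,0,0],[5,0,0,10,0,0,0],[5,0,0,5,0,0,0],[5,0,0,0,0,0,0],[5,0,0,0,0,0,0]]]'
python3 - <<'E'
from h import *
go(.361,.203,.280,np.radians(106.1))
def rk(o):
    p=np.array(o['tool_pos'])[:2]-[.5675,.263];a=np.radians(16.1);print('rackframe',p@[np.cos(a),np.sin(a)],p@[-np.sin(a),np.cos(a)])
rk(monitor.get_obs())
E
```

```text
t: 33.45
tool_pos: [0.3603, 0.1977, 0.2766]
eef_rot: [[-0.962, -0.272, -0.001], [-0.272, 0.962, -0.003], [0.002, -0.003, -1.0]]
contact_force: [1.0, -0.1, -8.6]
gripper_width: 0.0103
t 33.45 pos [0.3603 0.1977 0.2766] q [ 0.5  -0.26 -0.39  1.44 -0.    0.23] w 10.3 F [ 1.  -0.1 -8.6]
turn [-0.003 -0.002 -0.006] shift now-axes mm [-2.1  4.9 -3.4] | in target axes [-2.1  4.9 -3.4]
rackframe -0.21717983980229505 -0.005261671847008065
```

```bash
cat >> h.py <<'E'
def rk():
    o=monitor.get_obs();p=np.array(o['tool_pos']);a=np.radians(16.1);d=p[:2]-[.5675,.263]
    print('rackframe mm x %.1f y %.1f z %.1f'%(1e3*d@[np.cos(a),np.sin(a)],1e3*d@[-np.sin(a),np.cos(a)],1e3*p[2]),'F',np.round(o['contact_force'],1),'w',round(o['gripper_width']*1e3,1))
    y=.263; go(.5723,.2644,.2795,np.radians(106.1))
E
python3 -m creep '[[[5,-2,5,-3.5,-0.003,-0.002,-0.006],[5,0,0,0,0,0,0],[5,0,0,0,0,0,0]]]'
python3 - <<'E'
from h import *
rk()
p=cams.camera('side');cv2.imwrite('pics/s2.png',cv2.resize(cv2.cvtColor(p['color'],4)[100:300,150:400],None,fx=3,fy=3,interpolation=2))
p=cams.camera('top');cv2.imwrite('pics/t3.png',cv2.resize(cv2.cvtColor(p['color'],4)[125:300,100:340],None,fx=3,fy=3,interpolation=2))
E
```

```text
t: 33.7
tool_pos: [0.3611, 0.2033, 0.2809]
eef_rot: [[-0.961, -0.277, 0.001], [-0.277, 0.961, 0.001], [-0.001, 0.0, -1.0]]
contact_force: [-0.3, -1.5, -7.6]
gripper_width: 0.0104
rackframe mm x -214.9 y -0.2 z 280.9 F [-0.3 -1.5 -7.6] w 10.4
t 33.7 pos [0.3611 0.2033 0.2809] q [ 0.51 -0.25 -0.38  1.44  0.    0.23] w 10.4 F [-0.3 -1.5 -7.6]
turn [0.    0.001 0.   ] shift now-axes mm [-2.199e+02  2.000e-01  1.600e+00] | in target axes [-2.199e+02  2.000e-01  1.400e+00]
```

View pics/s2.png

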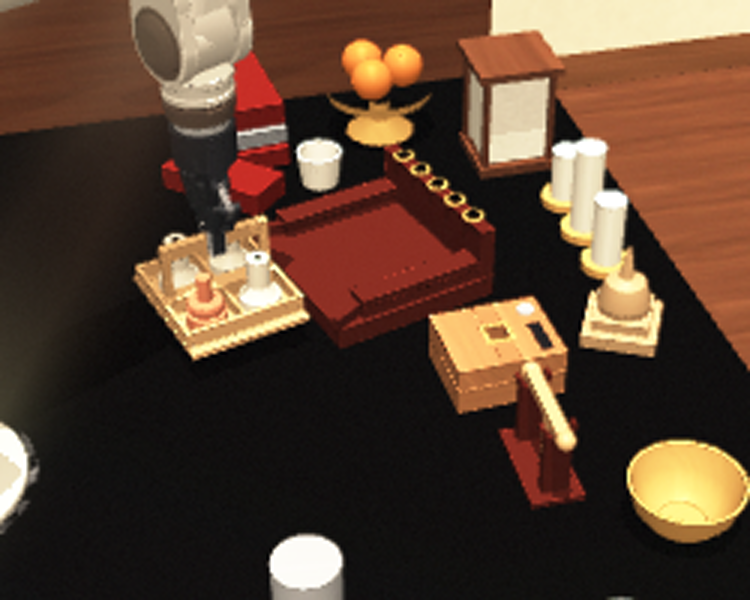

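View pics/t3.png

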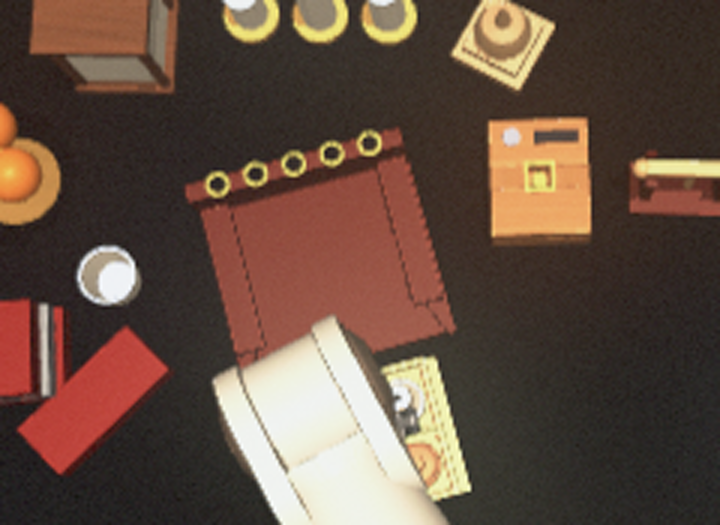

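```bash

python3 -m creep '[[[5,-10,0,1,0,0,0],[5,-12,0,0,0,0,0],[5,-12,0,0,0,0,0],[5,-12,0,0,0,0,0],[5,0,0,0,0,0,0]]]'
python3 -c "
from h import *
rk()"
```

```text
t: 34.22
tool_pos: [0.4085, 0.2175, 0.2809]
eef_rot: [[-0.96, -0.279, 0.004], [-0.279, 0.96, 0.002], [-0.005, 0.001, -1.0]]
contact_force: [0.7, -0.7, -8.5]
gripper_width: 0.0103
rackframe mm x -165.4 y 0.4 z 280.9 F [ 0.7 -0.7 -8.5] w 10.3
t 34.22 pos [0.4085 0.2175 0.2809] q [ 0.49 -0.14 -0.28  1.42  0.    0.21] w 10.3 F [ 0.7 -0.7 -8.5]
turn [0.001 0.005 0.002] shift now-axes mm [-170.3   -0.6    2.2] | in target axes [-170.4   -0.3    1.4]
```

```bash

python3 -m creep '[[[5,-6,-0.5,1,0,0.005,0.002],[5,-6,0,0,0,0,0],[5,-6,0,0,0,0,0],[5,-6,0,0,0,0,0],[5,0,0,0,0,0,0]]]'
python3 -c "
from h import *
rk()"
```

```text
t: 34.63
tool_pos: [0.4348, 0.2246, 0.2793]
eef_rot: [[-0.961, -0.277, -0.002], [-0.277, 0.961, 0.0], [0.001, 0.001, -1.0]]
contact_force: [-0.5, -0.3, -9.1]
gripper_width: 0.0104
rackframe mm x -138.1 y -0.1 z 279.3 F [-0.5 -0.3 -9.1] w 10.4
t 34.63 pos [0.4348 0.2246 0.2793] q [ 0.48 -0.07 -0.22  1.42  0.    0.2 ] w 10.4 F [-0.5 -0.3 -9.1]
turn [ 0.001 -0.001 -0.   ] shift now-axes mm [-143.1    0.2   -0.4] | in target axes [-1.431e+02  1.000e-01 -2.000e-01]
```

In the grooves with no contact force. I continue.

```bash

python3 -m creep '[[[5,-8,0,0,0,0,0],[5,-10,0,0,0,0,0],[5,-10,0,0,0,0,0],[5,-10,0,0,0,0,0],[5,-6,0,0,0,0,0],[5,0,0,0,0,0,0]]]'
python3 -c "
from h import *
rk()"
```

```text
t: 35.13
tool_pos: [0.4819, 0.2382, 0.279]
eef_rot: [[-0.961, -0.277, -0.001], [-0.277, 0.961, 0.001], [0.001, 0.001, -1.0]]
contact_force: [-0.4, -0.1, -9.0]
gripper_width: 0.0106
rackframe mm x -89.1 y -0.1 z 279.0 F [-0.4 -0.1 -9. ] w 10.6
t 35.13 pos [0.4819 0.2382 0.279 ] q [ 0.46  0.05 -0.11  1.42  0.    0.18] w 10.6 F [-0.4 -0.1 -9. ]
turn [ 0.001 -0.001 -0.   ] shift now-axes mm [-94.1   0.2  -0.5] | in target axes [-94.1   0.2  -0.5]
```

```bash

python3 -m creep '[[[5,-8,0,-0.5,0,0,0],[5,-10,0,0,0,0,0],[5,-10,0,0,0,0,0],[5,-10,0,0,0,0,0],[5,-10,0,0,0,0,0],[5,-10,0,0,0,0,0],[5,-6,0,0,0,0,0],[5,0,0,0,0,0,0]]]'
python3 -c "
from h import *
rk()"
```

```text
t: 35.8
tool_pos: [0.5498, 0.2577, 0.2786]
eef_rot: [[-0.961, -0.277, -0.002], [-0.277, 0.961, 0.0], [0.001, 0.001, -1.0]]
contact_force: [-0.5, -1.0, -8.1]
gripper_width: 0.0107
rackframe mm x -18.5 y -0.2 z 278.6 F [-0.5 -1.  -8.1] w 10.7
t 35.8 pos [0.5498 0.2577 0.2786] q [0.44 0.21 0.07 1.43 0.   0.16] w 10.7 F [-0.5 -1.  -8.1]
turn [ 0.001 -0.001 -0.   ] shift now-axes mm [-23.5   0.2  -0.9] | in target axes [-23.5   0.2  -0.9]
```

```bash

python3 -m creep '[[[5,-6,0,1,0,0,0],[5,-6,0,0,0,0,0],[5,-5,0,0,0,0,0],[5,-3,0,0,0,0,0],[5,0,0,0,0,0,0]]]'
python3 -c "
from h import *
rk()"
```

```text
t: 36.22
tool_pos: [0.5706, 0.2637, 0.277]
eef_rot: [[-0.961, -0.277, -0.003], [-0.277, 0.961, -0.0], [0.003, 0.001, -1.0]]
contact_force: [0.3, 0.3, -8.3]
gripper_width: 0.0105
rackframe mm x 3.2 y -0.2 z 277.0 F [ 0.3  0.3 -8.3] w 10.5
t 36.22 pos [0.5706 0.2637 0.277 ] q [0.43 0.27 0.13 1.44 0.   0.15] w 10.5 F [ 0.3  0.3 -8.3]
turn [ 0.001 -0.003  0.   ] shift now-axes mm [-1.8  0.2 -2.5] | in target axes [-1.8  0.2 -2.5]
```

```bash

python3 -m creep '[[[5,-2,0,0,0,-0.003,0],[5,-2,0,0,0,0,0],[5,0,0,0,0,0,0]]]'
python3 -m creep '[[[5,-2,0,0,0,0,0],[5,-1,0,0,0,0,0]]]'
python3 -c "
from h import *
rk()"
```

```text
t: 36.47
tool_pos: [0.5746, 0.2649, 0.2771]
eef_rot: [[-0.961, -0.277, 0.0], [-0.277, 0.961, 0.001], [-0.0, 0.001, -1.0]]
contact_force: [-0.3, -0.4, -8.3]
gripper_width: 0.0104
t: 36.63
tool_pos: [0.5769, 0.2655, 0.2771]
eef_rot: [[-0.961, -0.278, -0.002], [-0.278, 0.961, -0.0], [0.002, 0.0, -1.0]]
contact_force: [-5.8, -2.1, -6.1]
gripper_width: 0.0106
rackframe mm x 9.8 y -0.2 z 277.1 F [-5.8 -2.1 -6.1] w 10.6
t 36.63 pos [0.5769 0.2655 0.2771] q [0.43 0.28 0.15 1.44 0.   0.15] w 10.6 F [-5.8 -2.1 -6.1]
turn [ 0.    -0.002  0.001] shift now-axes mm [ 4.8  0.2 -2.4] | in target axes [ 4.8  0.2 -2.4]
```

```bash

python3 -m creep '[[[5,-0.5,0,1.5,0,0,0],[5,0,0,1,0,0,0]]]'
python3 -m creep '[[[20,0,0,0,0,0,0],[28,0,0,0,0,0,0],[28,0,0,0,0,0,0],[28,0,0,0,0,0,0]]]'
python3 - <<'E'
from h import *
rk()
p=cams.camera('wrist');save(p,'w12.png')
E
```

```text
t: 36.8
tool_pos: [0.5766, 0.2655, 0.2762]
eef_rot: [[-0.96, -0.279, -0.003], [-0.279, 0.96, -0.0], [0.003, 0.001, -1.0]]
contact_force: [-0.9, -1.7, -1.4]
gripper_width: 0.0106
t: 37.13
tool_pos: [0.5777, 0.266, 0.2807]
eef_rot: [[-0.96, -0.278, 0.005], [-0.278, 0.96, 0.004], [-0.006, 0.002, -1.0]]
contact_force: [0.1, 0.6, 0.8]
gripper_width: 0.0276
rackframe mm x 10.6 y 0.1 z 280.7 F [0.1 0.6 0.8] w 27.6
t 37.13 pos [0.5777 0.266  0.2807] q [0.43 0.28 0.16 1.44 0.   0.15] w 27.6 F [0.1 0.6 0.8]
turn [0.002 0.006 0.001] shift now-axes mm [ 5.6 -0.1  1.2] | in target axes [ 5.6 -0.1  1.2]
```

View pics/w12.png

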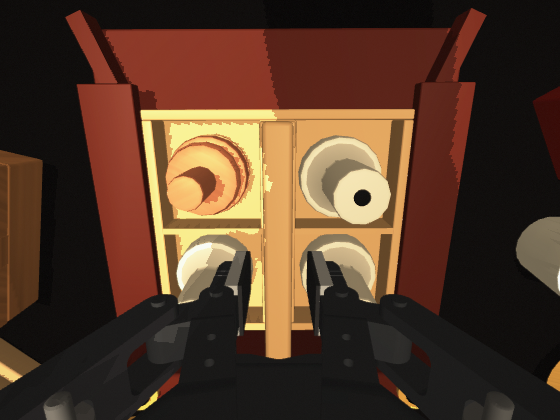

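```bash

python3 -m creep '[[[28,0,0,-12,0,0,0],[28,0,0,-30,0,0,0],[28,0,0,-40,0,0,0],[28,0,0,-40,0,0,0],[28,0,0,-30,0,0,0],[28,40,0,0,0,0,0],[28,40,0,0,0,0,0],[28,0,0,0,0,0,0]]]'
python3 - <<'E'
from h import *
from rk import fitrack
p=cams.camera('wrist');save(p,'w13.png');C=cloud(p)
P=axis_cluster(C,(.5735,.265),.16,.118,.142)
for _ in range(3):
    m=P[:,:2].mean(0);d=np.linalg.svd((P[:,:2]-m),full_matrices=False)[2][0];n=np.array([-d[1],d[0]]);P=P[abs((P[:,:2]-m)@n)<.012]
pr=(P[:,:2]-m)@d;print(len(P),m+d*(pr.min()+pr.max())/2,np.ptp(pr),np.degrees(np.arctan2(d[1],d[0])),np.median(P[:,2]))
P=C.reshape(-1,3);P=P[np.hypot(P[:,0]-.568,P[:,1]-.262)<.25]
a=np.radians(16.1);D=P[:,:2]-[.5675,.263];X=D@[np.cos(a),np.sin(a)];Y=D@[-np.sin(a),np.cos(a)];z=P[:,2]
rim=(abs(abs(Y)-.04)<.03)&(z>.045)&(z<.075)&(X>-.1)&(X<.1)
print('rim X',np.percentile(X[rim],[1,99]),np.median(z[rim]));st=(abs(Y)<.09)&(abs(z-.1)<.008)&(X>.05)&(X<.12);print('stop X',np.percentile(X[st],[1,99]))
q=cams.camera('top');cv2.imwrite('pics/t4.png',cv2.resize(cv2.cvtColor(q['color'],4)[125:300,100:340],None,fx=3,fy=3,interpolation=2))
go(.5723,.2644,.2795,np.radians(106.1))
E
```

```text
t: 37.85
tool_pos: [0.5037, 0.2449, 0.4436]
eef_rot: [[-0.961, -0.277, 0.009], [-0.277, 0.961, 0.006], [-0.01, 0.003, -1.0]]
contact_force: [-1.3, 0.1, -0.4]
gripper_width: 0.0282
1581 [0.57469151 0.26604339] 0.13575918042946802 16.358280554560125 0.13030794818590782
rim X [-0.06684563  0.08407779] 0.05995863260070761
stop X [0.08259092 0.10543719]
t 37.95 pos [0.5065 0.2458 0.4429] q [0.45 0.13 0.3  1.73 0.   0.17] w 28.1 F [ 0.3 -0.8  0.1]
turn [ 0.003  0.012 -0.   ] shift now-axes mm [-66.3  -0.9 164.3] | in target axes [-68.3  -0.4 163.4]
```

View pics/w13.png

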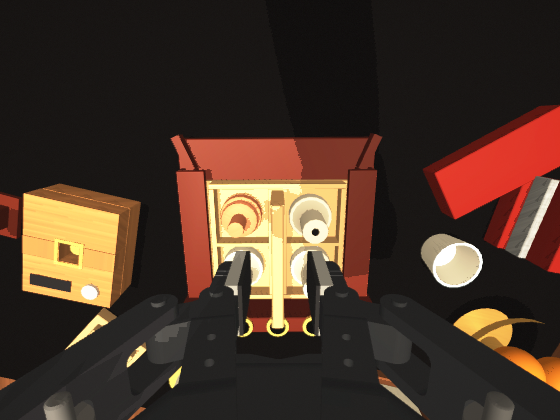

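```bash

python3 - <<'E'
from h import *
for f in('t.npz','s.npz'):
    C=cloud(dict(np.load(f)));P=axis_cluster(C,(.64,-.12),.12,.088,.115)
    P=P[P[:,1]<-.04]
    m=P[:,:2].mean(0);d=np.linalg.svd((P[:,:2]-m),full_matrices=False)[2][0];pr=(P[:,:2]-m)@d
    print(f,len(P),m,m+d*(pr.min()+pr.max())/2,np.ptp(pr),np.degrees(np.arctan2(d[1],d[0])),np.percentile(P[:,2],[10,90]))
    P=axis_cluster(C,(.637,.018),.1,.056,.07);r=cv2.minAreaRect((P[:,:2]*1000).astype(np.float32));print(r,len(P))
go(.66,-.12,.40,np.pi)
E
```

```text
t.npz 272 [ 0.65624663 -0.1454442 ] [ 0.65624938 -0.14509651] 0.13513911953432364 -90.4538947453774 [0.09390171 0.10488718]
((655.5785522460938, 23.50518798828125), (131.29824829101562, 109.66141510009766), 1.6318724155426025) 1123
s.npz 233 [ 0.65771351 -0.15296491] [ 0.6577175  -0.14975226] 0.13286414254016307 -90.07113668806095 [0.09126067 0.10270386]
((657.5684814453125, 21.833553314208984), (131.93063354492188, 120.73121643066406), 2.712583541870117) 753
t 37.95 pos [0.5065 0.2458 0.4429] q [0.45 0.13 0.3  1.73 0.   0.17] w 28.1 F [ 0.3 -0.8  0.1]
turn [-0.005  0.013 -1.29 ] shift now-axes mm [ -45.5 -394.1   42.3] | in target axes [ 365.8 -153.5   42.9]
```

```bash

python3 -m creep '[[[28,0,0,0,0,0,-0.121],[28,0,0,0,0,0,-0.121],[28,0,0,0,0,0,-0.121],[28,0,0,0,0,0,-0.121],[28,0,0,0,0,0,-0.121],[28,0,0,0,0,0,-0.121],[28,0,0,0,0,0,-0.121],[28,0,0,0,0,0,-0.121]]]'
python3 -m creep '[[[28,0,0,0,0,0,-0.11],[28,0,0,0,0,0,-0.11],[28,0,0,0,0,0,-0.10]]]'
python3 -c "
from h import *
go(.66,-.13,.42,np.pi)"
```

```text
t: 38.62
tool_pos: [0.5114, 0.2468, 0.4447]
eef_rot: [[-0.29, -0.957, 0.014], [-0.957, 0.29, 0.007], [-0.011, -0.011, -1.0]]
contact_force: [-0.5, -0.7, -0.5]
gripper_width: 0.0279
t: 38.87
tool_pos: [0.5139, 0.2474, 0.4446]
eef_rot: [[0.044, -0.999, 0.014], [-0.999, -0.044, 0.007], [-0.007, -0.014, -1.0]]
contact_force: [-0.2, -0.4, -0.3]
gripper_width: 0.0278
t 38.87 pos [0.5139 0.2474 0.4446] q [ 0.45  0.15  0.32  1.73  0.   -1.17] w 27.8 F [-0.2 -0.4 -0.3]
turn [-0.014  0.007  0.044] shift now-axes mm [ 383.5 -129.2   24. ] | in target axes [ 377.4 -146.1   24.6]
```

```bash

python3 -m creep '[[[40,34,-13,4,-0.014,0.007,0.044],[40,38,-15,4,0,0,0],[40,38,-15,4,0,0,0],[40,38,-15,4,0,0,0],[40,38,-15,4,0,0,0],[40,38,-15,4,0,0,0],[40,38,-15,4,0,0,0],[40,38,-15,4,0,0,0]]]'
python3 -m creep '[[[40,38,-15,4,0,0,0],[40,15,-5,4,0,0,0],[40,0,0,0,0,0,0],[40,0,0,0,0,0,0]]]'
cat > st.py <<'E'
from h import *
def strk(C):
    P=axis_cluster(C,(.657,-.147),.11,.094,.112);P=P[P[:,1]<-.05]
    if len(P)<20: print('no striker',len(P));return
    for _ in range(3):
        m=P[:,:2].mean(0);d=np.linalg.svd((P[:,:2]-m),full_matrices=False)[2][0];n=np.array([-d[1],d[0]]);P=P[abs((P[:,:2]-m)@n)<.012]
    pr=(P[:,:2]-m)@d;print('striker',len(P),m+d*(pr.min()+pr.max())/2,'len',np.ptp(pr),np.degrees(np.arctan2(d[1],d[0])),np.percentile(P[:,2],[50,95]))
def mouth(C):
    P=axis_cluster(C,(.656,.023),.1,.054,.07);r=cv2.minAreaRect((P[:,:2]*1000).astype(np.float32));print('console',r,len(P))
    B=axis_cluster(C,(.656,.023),.03,.03,.053);print('button/recess pts',len(B),B.mean(0) if len(B) else '',(B.min(0)+B.max(0))/2 if len(B) else '')
E
python3 - <<'E'
from st import *
p=cams.camera('wrist');save(p,'w14.png');C=cloud(p);strk(C);mouth(C)
for n in('striker','recess_mouth','button_top'):print(n,[(round(d['conf'],2),np.round(d['bbox'])) for d in look_for(p,n)][:2])
go(.657,-.147,.40,np.pi)
E
```

```text
t: 39.53
tool_pos: [0.642, -0.0508, 0.4124]
eef_rot: [[0.017, -1.0, 0.003], [-1.0, -0.017, 0.002], [-0.002, -0.003, -1.0]]
contact_force: [1.3, 1.2, 0.4]
gripper_width: 0.0399
t: 39.87
tool_pos: [0.6668, -0.1135, 0.3997]
eef_rot: [[0.008, -1.0, -0.001], [-1.0, -0.008, 0.001], [-0.001, 0.001, -1.0]]
contact_force: [0.0, 1.0, 0.3]
gripper_width: 0.0401
striker 2933 [ 0.65842128 -0.14449236] len 0.1353965869862349 89.43991157184044 [0.10152686 0.10335283]
console ((662.0133666992188, 24.125164031982422), (119.09461975097656, 111.2868881225586), 2.541733741760254) 7562
button/recess pts 270 [0.65614317 0.03260439 0.04485073] [0.65644775 0.02926462 0.04325055]
striker [(0.73, array([284., 301., 109., 108.])), (0.69, array([289., 162.,  26., 155.]))]
recess_mouth [(0.59, array([285., 303., 106., 108.]))]
button_top [(0.41, array([287., 310.,  13.,   8.]))]
t 40.07 pos [ 0.6661 -0.1111  0.4011] q [-0.17  0.41  0.56  1.72  0.   -1.75] w 39.8 F [-0.6  0.5 -0.5]
turn [-0.001  0.001  0.012] shift now-axes mm [35.8  9.5  1. ] | in target axes [35.9  9.1  1.1]
```

View pics/w14.png

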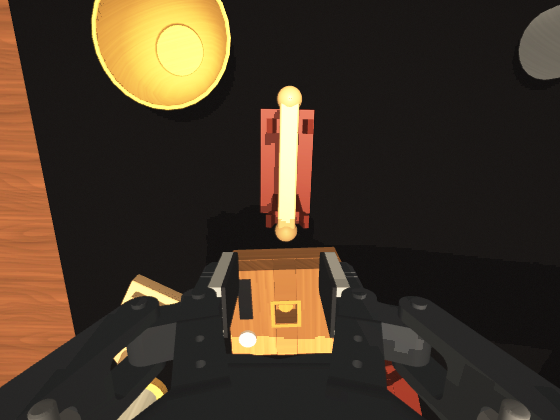

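```bash

python3 - <<'E'
from h import *
a=cv2.imread('pics/w14.png');cv2.imwrite('pics/w14c.png',cv2.resize(a[240:360,215:350],None,fx=5,fy=5,interpolation=cv2.INTER_CUBIC))
E
```

```text
(no output)
```

View pics/w14c.png

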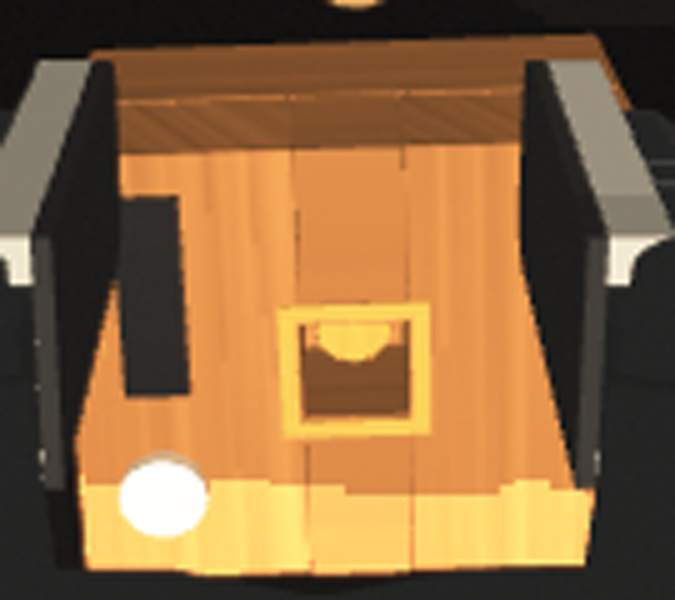

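```bash

cat >> h.py <<'E'
def onz(p,u,v,z):
    R,t=w2c(p);K=np.array(p['intrinsics']);d=R.T@np.linalg.inv(K)@[u,v,1];o=-R.T@t;return o+d*(z-o[2])/d[2]
E
python3 - <<'E'
from h import *
p=cams.camera('wrist')
for u,v in((286.1,314),(215+301/5,304.4),(215+410/5,304.4),(286,323.6)):print(onz(p,u,v,.062).round(4),cloud(p)[int(v),int(u)].round(4))
q=dict(np.load('t.npz'))
print('top crop ctr',onz(q,100+413.5/2.3,125+135/2.3,.062))
cv2.imwrite('pics/tc.png',cv2.resize(cv2.cvtColor(q['color'],4)[160:215,255:305],None,fx=10,fy=10,interpolation=2))
E
```

```text
[0.6553 0.0286 0.062 ] [0.6551 0.0352 0.0521]
[0.6678 0.0163 0.062 ] [0.6682 0.0332 0.0345]
[0.6432 0.016  0.062 ] [0.6433 0.0148 0.0631]
[0.6552 0.0413 0.062 ] [0.6552 0.0394 0.0634]
top crop ctr [0.65583412 0.02261659 0.062     ]
```

View pics/tc.png

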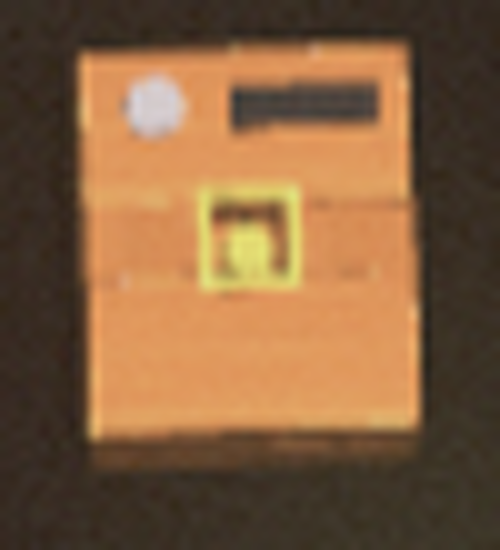

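```bash

python3 -m creep '[[[60,-30,8,0,0,0,0.01],[60,-38,2,0,0,0,0],[60,-38,0,0,0,0,0],[60,-38,0,0,0,0,0],[60,-10,0,0,0,0,0],[60,0,0,0,0,0,0],[60,0,0,0,0,0,0]]]'
python3 - <<'E'
from st import *
p=cams.camera('wrist');save(p,'w15.png');C=cloud(p);mouth(C)
np.savez('w15.npz',**{k:p[k] for k in['range_z','color','rvec','tvec','intrinsics']})
a=cv2.imread('pics/w15.png');cv2.imwrite('pics/w15b.png',a)
go(.657,-.147,.40,np.radians(179.4))
E
```

```text
t: 40.7
tool_pos: [0.6513, 0.0555, 0.4059]
eef_rot: [[0.009, -1.0, 0.008], [-1.0, -0.009, 0.002], [-0.002, -0.008, -1.0]]
contact_force: [-0.4, -0.4, -0.1]
gripper_width: 0.06
console ((656.5997314453125, 24.061885833740234), (130.1383514404297, 110.2611312866211), 2.621561288833618) 13739
button/recess pts 520 [0.65681775 0.02573749 0.04123615] [0.6565774  0.02525772 0.04217018]
t 40.75 pos [0.6513 0.055  0.406 ] q [ 0.08  0.35  0.48  1.7   0.   -1.5 ] w 60.2 F [-0.   0.1 -0.6]
turn [-0.008  0.002  0.019] shift now-axes mm [202.1  -3.9   5.7] | in target axes [202.   -7.8   6. ]
```

View pics/w15.png

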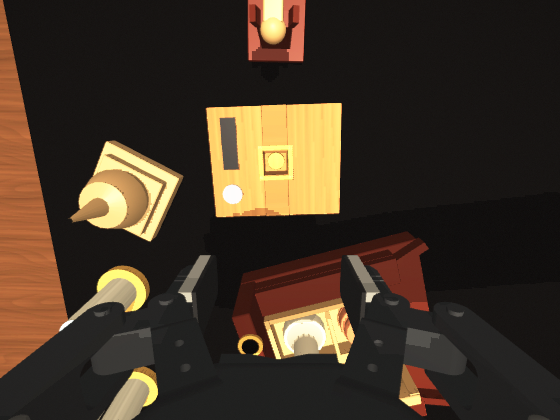

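```bash

python3 - <<'E'
from h import *
p=dict(np.load('w15.npz'))
print(onz(p,275.7,162.5,.062),'button',onz(p,276,161.5,.046))
cv2.imwrite('pics/w15c.png',cv2.resize(cv2.cvtColor(p['color'],4)[90:230,195:355],None,fx=4,fy=4,interpolation=2))
E
```

```text
[0.65624236 0.02421717 0.062     ] button [0.65616848 0.02508338 0.046     ]
```

View pics/w15c.png

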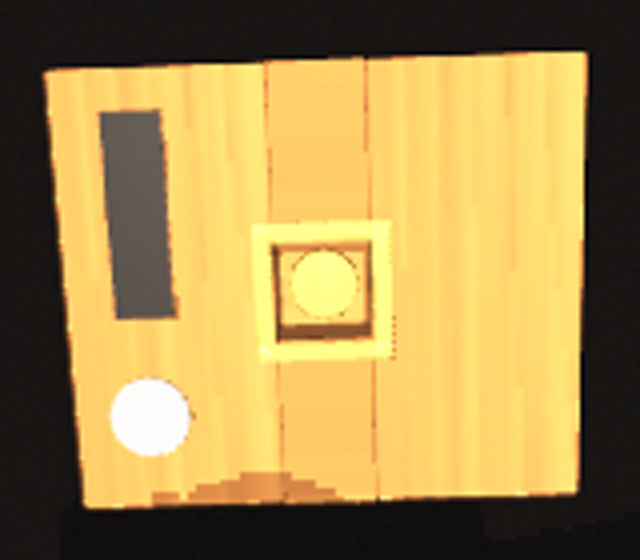

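```bash

python3 -m creep '[[[40,30,-2,4,-0.008,0.002,0.019],[40,38,-2,6,0,0,0],[40,38,-2,6,0,0,0],[40,38,-2,6,0,0,0],[40,38,0,6,0,0,0],[40,16,0,6,0,0,0],[40,0,0,0,0,0,0],[40,0,0,0,0,0,0]]]'
python3 - <<'E'
from st import *
p=cams.camera('wrist');save(p,'w16.png');C=cloud(p);strk(C)
go(.658,-.1445,.30,np.radians(179.4))
E
```

```text
t: 41.42
tool_pos: [0.6553, -0.1614, 0.3717]
eef_rot: [[-0.018, -1.0, 0.002], [-1.0, 0.018, -0.002], [0.002, -0.002, -1.0]]
contact_force: [-0.2, 0.2, -0.3]
gripper_width: 0.0401
striker 3061 [ 0.65823556 -0.1451341 ] len 0.1356357060754047 89.4216322230844 [0.10154172 0.10330648]
t 41.47 pos [ 0.6553 -0.161   0.3717] q [-0.24  0.39  0.47  1.65 -0.   -1.79] w 40.2 F [-0.  -1.1  0.2]
turn [-0.002 -0.002 -0.007] shift now-axes mm [-16.7  -2.3  71.7] | in target axes [-16.5  -2.5  71.7]
```

View pics/w16.png

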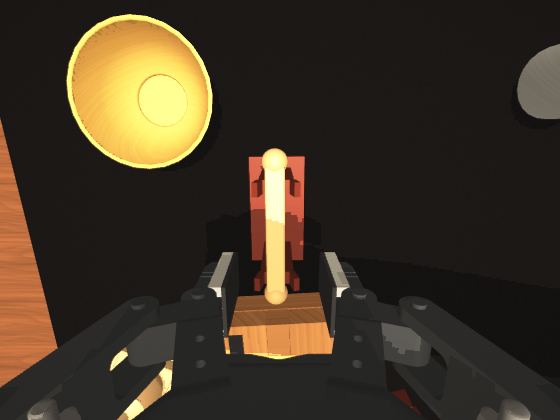

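```bash

python3 -m creep '[[[40,-16,-3,15,0,0,-0.007],[40,0,0,25,0,0,0],[40,0,0,25,0,0,0],[40,0,0,10,0,0,0],[40,0,0,0,0,0,0],[40,0,0,0,0,0,0]]]'
python3 -c "
from h import *
go(.6582,-.145,.248,np.radians(179.4))"
```

```text
t: 41.97
tool_pos: [0.659, -0.1411, 0.2992]
eef_rot: [[-0.007, -1.0, 0.008], [-1.0, 0.007, -0.003], [0.002, -0.008, -1.0]]
contact_force: [0.5, 0.7, 0.7]
gripper_width: 0.04
t 41.97 pos [ 0.659  -0.1411  0.2992] q [-0.21  0.37  0.31  1.5  -0.   -1.77] w 40.0 F [0.5 0.7 0.7]
turn [-0.008 -0.002  0.003] shift now-axes mm [ 3.8  1.1 51.2] | in target axes [ 4.   0.7 51.2]
```

```bash

python3 -m creep '[[[40,4,1,12,-0.008,-0.002,0.003],[40,0,0,14,0,0,0],[40,0,0,14,0,0,0],[40,0,0,8,0,0,0],[40,0,0,0,0,0,0],[40,0,0,0,0,0,0]]]'
python3 -c "
from h import *
go(.6582,-.145,.248,np.radians(179.4))"
```

```text
t: 42.47
tool_pos: [0.6593, -0.1454, 0.2551]
eef_rot: [[-0.01, -1.0, 0.007], [-1.0, 0.01, -0.002], [0.002, -0.007, -1.0]]
contact_force: [-0.1, 0.3, 0.7]
gripper_width: 0.0402
t 42.47 pos [ 0.6593 -0.1454  0.2551] q [-0.22  0.38  0.23  1.42 -0.   -1.78] w 40.2 F [-0.1  0.3  0.7]
turn [-0.007 -0.002  0.001] shift now-axes mm [-0.4  1.2  7.1] | in target axes [-0.4  1.2  7.1]
```

```bash

python3 -m creep '[[[40,-0.4,1,7,-0.007,-0.002,0],[35,0,0,0,0,0,0],[8,0,0,0,0,0,0],[8,0,0,0,0,0,0],[8,0,0,0,0,0,0],[8,0,0,0,0,0,0],[8,0,0,0,0,0,0],[8,0,0,0,0,0,0]]]' 60
python3 -c "
from h import *
go(.6582,-.145,.248,np.radians(179.4))"
```

```text
t: 43.13
tool_pos: [0.659, -0.1454, 0.2512]
eef_rot: [[-0.01, -1.0, 0.003], [-1.0, 0.01, -0.001], [0.001, -0.003, -1.0]]
contact_force: [0.0, 0.5, -0.9]
gripper_width: 0.015
t 43.13 pos [ 0.659  -0.1454  0.2512] q [-0.22  0.38  0.23  1.42  0.   -1.78] w 15.0 F [ 0.   0.5 -0.9]
turn [-0.003 -0.001  0.001] shift now-axes mm [-0.3  0.8  3.2] | in target axes [-0.3  0.8  3.2]
```

```bash

python3 -m creep '[[[8,0,0,-8,0,0,0],[8,0,0,-15,0,0,0],[8,0,0,-25,0,0,0],[8,0,0,-25,0,0,0],[8,0,0,-25,0,0,0],[8,0,0,-8,0,0,0],[8,0,0,0,0,0,0]]]'
python3 -c "
from h import *
go(.6563,.0241,.34,np.radians(179.4))"
```

```text
t: 43.72
tool_pos: [0.6578, -0.145, 0.3622]
eef_rot: [[-0.01, -1.0, 0.0], [-1.0, 0.01, -0.0], [0.0, -0.0, -1.0]]
contact_force: [0.2, -0.1, -0.9]
gripper_width: 0.0146
t 43.72 pos [ 0.6578 -0.145   0.3622] q [-0.22  0.39  0.45  1.63  0.   -1.78] w 14.6 F [ 0.2 -0.1 -0.9]
turn [-0.    -0.     0.001] shift now-axes mm [-169.1    3.1   22.2] | in target axes [-169.1    3.2   22.2]
```

```bash

python3 -m creep '[[[8,-24,0,0,0,0,0],[8,-34,0,0,0,0,0],[8,-34,0,0,0,0,0],[8,-34,0,0,0,0,0],[8,-28,0,0,0,0,0],[8,-12,0,4,0,0,0],[8,0,0,8,0,0,0],[8,0,0,0,0,0,0]]]'
python3 - <<'E'
from h import *
go(.6563,.0241,.31,np.radians(179.4))
p=cams.camera('wrist');save(p,'w17.png')
q=cams.camera('side');cv2.imwrite('pics/s3.png',cv2.resize(cv2.cvtColor(q['color'],4)[150:300,230:400],None,fx=4,fy=4,interpolation=2))
E
```

```text
t: 44.38
tool_pos: [0.6595, 0.0258, 0.3405]
eef_rot: [[-0.013, -1.0, -0.006], [-1.0, 0.013, -0.001], [0.001, 0.006, -1.0]]
contact_force: [-0.2, 0.3, -0.6]
gripper_width: 0.0149
t 44.38 pos [0.6595 0.0258 0.3405] q [ 0.04  0.35  0.36  1.59 -0.   -1.52] w 14.9 F [-0.2  0.3 -0.6]
turn [ 0.006 -0.001 -0.003] shift now-axes mm [ 1.7  3.  30.5] | in target axes [ 1.8  3.2 30.5]
```

View pics/w17.png

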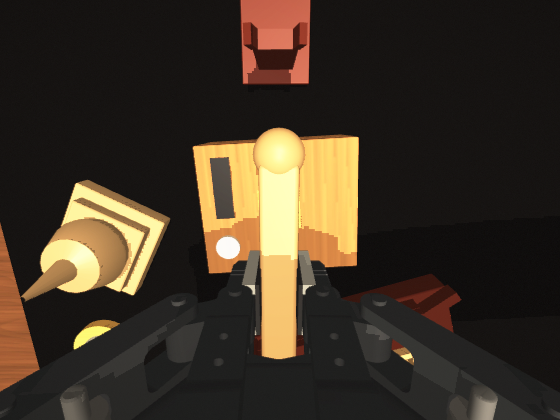

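View pics/s3.png

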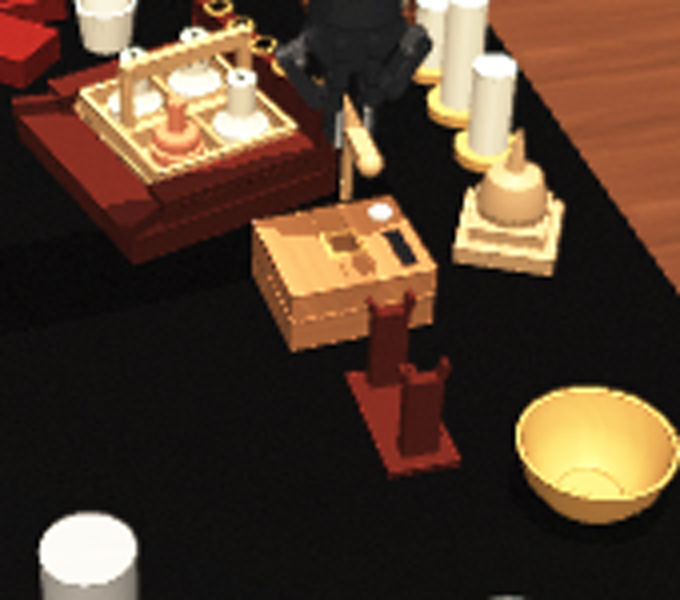

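```bash

python3 -m creep '[[[8,2,3,8,0.006,0,-0.003],[8,0,0,10,0,0,0],[8,0,0,10,0,0,0],[8,0,0,6,0,0,0],[8,0,0,0,0,0,0],[8,0,0,0,0,0,0]]]'
python3 - <<'E'
from h import *
go(.6563,.0241,.30,np.radians(179.4))
q=cams.camera('side');cv2.imwrite('pics/s4.png',cv2.resize(cv2.cvtColor(q['color'],4)[170:270,270:370],None,fx=6,fy=6,interpolation=2))
E
```

```text
t: 44.98
tool_pos: [0.6569, 0.0166, 0.3053]
eef_rot: [[-0.019, -1.0, 0.001], [-1.0, 0.019, -0.002], [0.002, -0.001, -1.0]]
contact_force: [0.0, 0.4, -0.2]
gripper_width: 0.0149
t 44.98 pos [0.6569 0.0166 0.3053] q [ 0.03  0.33  0.27  1.51 -0.   -1.53] w 14.9 F [ 0.   0.4 -0.2]
turn [-0.001 -0.002 -0.009] shift now-axes mm [-7.5  0.7  5.3] | in target axes [-7.5  0.7  5.3]
```

View pics/s4.png

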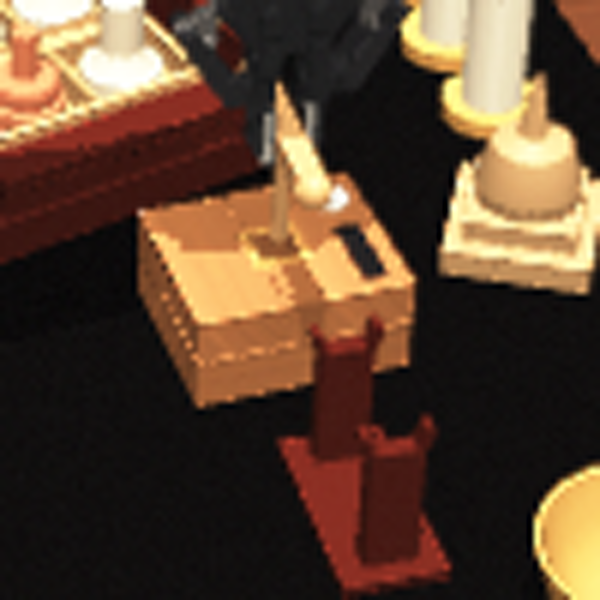

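Tip is just above the mouth. I correct by 7.5 mm and check again.

```bash

python3 -m creep '[[[8,-7.5,0.7,0,0,-0.002,-0.009],[8,0,0,0,0,0,0],[8,0,0,0,0,0,0]]]'
python3 - <<'E'
from h import *
go(.6563,.0241,.285,np.radians(179.4))
q=cams.camera('side');cv2.imwrite('pics/s5.png',cv2.resize(cv2.cvtColor(q['color'],4)[185:245,285:345],None,fx=10,fy=10,interpolation=2))
E
```

```text
t: 45.28
tool_pos: [0.6566, 0.0248, 0.3063]
eef_rot: [[-0.009, -1.0, 0.002], [-1.0, 0.009, 0.001], [-0.001, -0.002, -1.0]]
contact_force: [0.0, -0.7, -0.3]
gripper_width: 0.0153
t 45.28 pos [0.6566 0.0248 0.3063] q [ 0.04  0.33  0.27  1.51  0.   -1.52] w 15.3 F [ 0.  -0.7 -0.3]
turn [-0.002  0.001  0.001] shift now-axes mm [ 0.7  0.3 21.3] | in target axes [ 0.7  0.3 21.3]
```

View pics/s5.png

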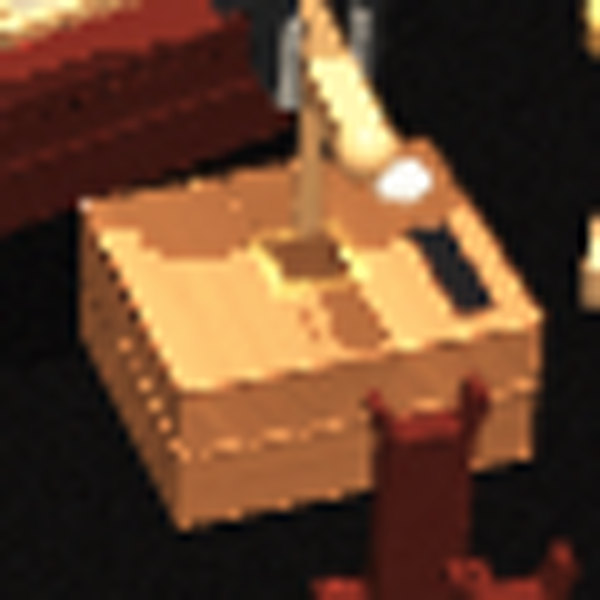

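```bash

python3 -m creep '[[[8,0.5,0,7,-0.002,0,0],[8,0,0,7,0,0,0],[8,0,0,5,0,0,0],[8,0,0,0,0,0,0]]]'
python3 -c "
from h import *
go(.6563,.0241,.271,np.radians(179.4))"
```

```text
t: 45.67
tool_pos: [0.6568, 0.0248, 0.286]
eef_rot: [[-0.008, -1.0, 0.002], [-1.0, 0.008, 0.001], [-0.001, -0.002, -1.0]]
contact_force: [-0.2, -0.2, -0.9]
gripper_width: 0.0154
t 45.67 pos [0.6568 0.0248 0.286 ] q [ 0.04  0.33  0.23  1.47  0.   -1.52] w 15.4 F [-0.2 -0.2 -0.9]
turn [-0.002  0.001  0.002] shift now-axes mm [ 0.7  0.5 15. ] | in target axes [ 0.7  0.5 15. ]
```

Inside the mouth (tip at 53 mm) with no contact. Pressing.

```bash

python3 -m creep '[[[8,0,0,5,0,0,0],[8,0,0,5,0,0,0],[8,0,0,3,0,0,0]]]'
python3 -m creep '[[[8,0,0,3,0,0,0],[8,0,0,2,0,0,0],[8,0,0,2,0,0,0]]]'
```

```text
t: 45.92
tool_pos: [0.6568, 0.0247, 0.2721]
eef_rot: [[-0.009, -1.0, 0.002], [-1.0, 0.009, 0.001], [-0.001, -0.002, -1.0]]
contact_force: [-0.9, -0.2, 2.4]
gripper_width: 0.0148
t: 46.17
tool_pos: [0.6566, 0.0246, 0.2696]
eef_rot: [[-0.009, -1.0, 0.007], [-1.0, 0.009, 0.001], [-0.001, -0.007, -1.0]]
contact_force: [-7.1, 0.3, 14.1]
gripper_width: 0.0151
```

```bash

python3 -m creep '[[[8,0,0,1,0,0,0],[8,0,0,1,0,0,0]]]'
python3 -m creep '[[[8,0,0,-6,0,0,0],[8,0,0,-10,0,0,0],[8,0,0,-25,0,0,0],[8,0,0,-30,0,0,0],[8,0,0,-20,0,0,0],[8,0,0,0,0,0,0]]]'
python3 -c "
from h import *
go(.659,-.1454,.362,np.radians(179.4))"
```

```text
t: 46.33
tool_pos: [0.6562, 0.0246, 0.27]
eef_rot: [[-0.009, -1.0, 0.009], [-1.0, 0.009, 0.001], [-0.001, -0.009, -1.0]]
contact_force: [-0.9, -0.5, 3.4]
gripper_width: 0.0153
t: 46.83
tool_pos: [0.6547, 0.0244, 0.3648]
eef_rot: [[-0.009, -1.0, 0.006], [-1.0, 0.009, 0.001], [-0.001, -0.006, -1.0]]
contact_force: [0.7, 0.9, -0.6]
gripper_width: 0.015
t 46.83 pos [0.6547 0.0244 0.3648] q [ 0.04  0.33  0.39  1.62  0.   -1.52] w 15.0 F [ 0.7  0.9 -0.6]
turn [-0.006  0.001  0.002] shift now-axes mm [169.7  -5.8   2.7] | in target axes [169.7  -6.1   2.8]
```

```bash

python3 - <<'E'
from h import *
p=cams.camera('wrist');save(p,'w18.png');C=cloud(p)
P=axis_cluster(C,(.656,.024),.08,.19,.24);P=P[abs(P[:,0]-.656)<.012];P=P[P[:,1]<.02]
print(len(P),np.percentile(P[:,2],[5,50,95]),P[:,1].min(),'expect top .2148, knob end y -.044')
for a,b in((-.05,-.03),(-.03,-.015),(-.015,0),(0,.02)):
    m=(P[:,1]>a)&(P[:,1]<b);print(a,m.sum(),np.median(P[m],0) if m.any() else '')
E
```

```text
7408 [0.21191899 0.21650515 0.22925126] -0.04298946979753426 expect top .2148, knob end y -.044
-0.05 1609 [ 0.65460652 -0.03579853  0.21633373]
-0.03 1575 [ 0.65443452 -0.02282701  0.21642784]
-0.015 1425 [ 0.65483046 -0.00759029  0.21637899]
0 2799 [0.65617383 0.01350749 0.21670508]
```

View pics/w18.png

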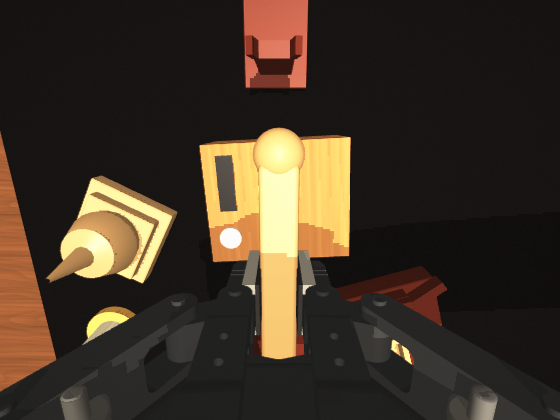

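```bash

python3 -m creep '[[[8,24,-1,0,-0.006,0,0.002],[8,34,-1,0,0,0,0],[8,34,-1,0,0,0,0],[8,34,-1,0,0,0,0],[8,28,-1,0,0,0,0],[8,12,0,0,0,0,0],[8,0,0,0,0,0,0],[8,0,0,0,0,0,0]]]'
python3 -c "
from h import *
go(.659,-.1454,.30,np.radians(179.4))"
```

```text
t: 47.55
tool_pos: [0.6587, -0.1469, 0.3545]
eef_rot: [[-0.008, -1.0, -0.011], [-1.0, 0.008, 0.003], [-0.003, 0.011, -1.0]]
contact_force: [-0.2, 1.1, -0.7]
gripper_width: 0.015
t 47.55 pos [ 0.6587 -0.1469  0.3545] q [-0.22  0.39  0.45  1.63  0.   -1.78] w 15.0 F [-0.2  1.1 -0.7]
turn [0.011 0.003 0.003] shift now-axes mm [-1.3 -0.9 54.5] | in target axes [-1.5 -0.3 54.5]
```

```bash

python3 -m creep '[[[8,-1.5,-0.3,10,0.011,0.003,0.003],[8,0,0,15,0,0,0],[8,0,0,15,0,0,0],[8,0,0,10,0,0,0],[8,0,0,0,0,0,0],[8,0,0,0,0,0,0]]]'
python3 -c "
from h import *
go(.659,-.1454,.252,np.radians(179.4))"
```

```text
t: 48.05
tool_pos: [0.6592, -0.1384, 0.3009]
eef_rot: [[-0.005, -1.0, -0.001], [-1.0, 0.005, 0.002], [-0.002, 0.001, -1.0]]
contact_force: [0.0, 0.3, -0.2]
gripper_width: 0.0154
t 48.05 pos [ 0.6592 -0.1384  0.3009] q [-0.21  0.38  0.32  1.51  0.   -1.77] w 15.4 F [ 0.   0.3 -0.2]
turn [0.001 0.002 0.005] shift now-axes mm [ 7.1  0.1 48.9] | in target axes [ 7.   0.2 48.9]
```

```bash

python3 -m creep '[[[8,7,0,6,0,0.002,0.005],[8,0,0,12,0,0,0],[8,0,0,12,0,0,0],[8,0,0,6,0,0,0],[8,0,0,0,0,0,0]]]'
python3 -c "
from h import *
go(.659,-.1454,.252,np.radians(179.4))"
```

```text
t: 48.47
tool_pos: [0.6597, -0.1449, 0.2633]
eef_rot: [[-0.01, -1.0, 0.001], [-1.0, 0.01, -0.0], [0.0, -0.001, -1.0]]
contact_force: [-0.7, 0.7, -1.5]
gripper_width: 0.0151
t 48.47 pos [ 0.6597 -0.1449  0.2633] q [-0.22  0.38  0.25  1.44 -0.   -1.78] w 15.1 F [-0.7  0.7 -1.5]
turn [-0.001 -0.     0.001] shift now-axes mm [ 0.5  0.7 11.3] | in target axes [ 0.5  0.7 11.3]
```

```bash

python3 -m creep '[[[8,0.5,0.7,5,0,0,0],[8,0,0,4,0,0,0],[8,0,0,2,0,0,0],[8,0,0,0,0,0,0]]]'
python3 -c "
from h import *
go(.659,-.1454,.252,np.radians(179.4))"
```

```text
t: 48.8
tool_pos: [0.6588, -0.1457, 0.2508]
eef_rot: [[-0.01, -1.0, 0.001], [-1.0, 0.01, -0.0], [0.0, -0.001, -1.0]]
contact_force: [0.4, -0.5, -0.8]
gripper_width: 0.0148
t 48.8 pos [ 0.6588 -0.1457  0.2508] q [-0.22  0.38  0.23  1.42 -0.   -1.78] w 14.8 F [ 0.4 -0.5 -0.8]
turn [-0.001 -0.     0.001] shift now-axes mm [-0.3 -0.2 -1.2] | in target axes [-0.3 -0.2 -1.2]
```

```bash

python3 -m creep '[[[8,0,0,1.5,0,0,0],[8,0,0,1,0,0,0]]]'
python3 -m creep '[[[16,0,0,0,0,0,0],[22,0,0,0,0,0,0],[30,0,0,0,0,0,0],[36,0,0,0,0,0,0],[36,0,0,-10,0,0,0],[36,0,0,-25,0,0,0],[36,0,0,-40,0,0,0],[36,0,0,-40,0,0,0]]]'
python3 - <<'E'
from st import *
p=cams.camera('wrist');save(p,'w19.png');C=cloud(p);strk(C)
go(.659,-.1454,.252,np.radians(179.4))
E
```

```text
t: 48.97
tool_pos: [0.6589, -0.1457, 0.2499]
eef_rot: [[-0.01, -1.0, 0.002], [-1.0, 0.01, -0.001], [0.001, -0.002, -1.0]]
contact_force: [-4.4, 1.3, 7.1]
gripper_width: 0.0147
t: 49.63
tool_pos: [0.6575, -0.1453, 0.3609]
eef_rot: [[-0.01, -1.0, -0.011], [-1.0, 0.01, 0.002], [-0.002, 0.011, -1.0]]
contact_force: [0.5, -0.9, 0.8]
gripper_width: 0.0358
striker 3506 [ 0.65869074 -0.14595722] len 0.13426416013235826 89.44783356619412 [0.1015592  0.10329707]
t 49.68 pos [ 0.6575 -0.1453  0.3706] q [-0.22  0.39  0.47  1.65 -0.   -1.78] w 36.0 F [-2.5  0.6  6. ]
turn [ 0.001 -0.     0.001] shift now-axes mm [ 1.000e-01 -1.600e+00  1.186e+02] | in target axes [ 1.000e-01 -1.500e+00  1.186e+02]
```

View pics/w19.png

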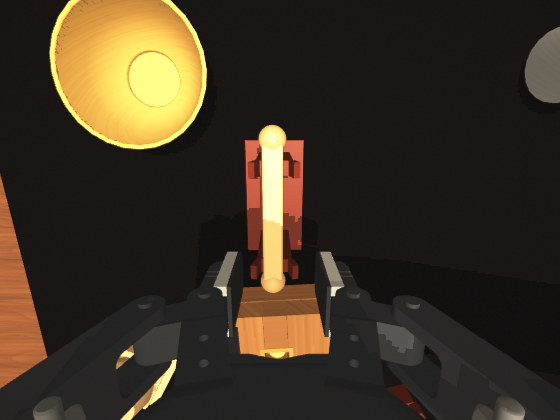

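Striker hangs as before: within 1 mm and at the same height. I do a last look at the tray and bystanders from the fixed cameras.

```bash

python3 -m creep '[[[36,0,30,-10,0,0,0],[36,0,38,-10,0,0,0],[36,0,38,0,0,0,0],[36,0,38,0,0,0,0],[36,20,38,0,0,0,0],[36,20,20,0,0,0,0],[36,0,0,0,0,0,0],[36,0,0,0,0,0,0]]]'
python3 - <<'E'
from h import *
q=cams.camera('side');cv2.imwrite('pics/s6.png',cv2.resize(cv2.cvtColor(q['color'],4)[130:350,190:430],None,fx=2.7,fy=2.7,interpolation=2))
p=cams.camera('top');cv2.imwrite('pics/t6.png',cv2.resize(cv2.cvtColor(p['color'],4)[125:300,100:440],None,fx=2.3,fy=2.3,interpolation=2))
C=cloud(p);P=axis_cluster(C,(.5735,.265),.11,.118,.142);print(len(P),P.mean(0))
for c in((.427,-.02),):pass
a=np.radians(16.3)
for i,j in((35,42.5),(35,-42.5),(-35,42.5),(-35,-42.5)):
    c=np.array([.5747,.266])+np.array([[np.cos(a),-np.sin(a)],[np.sin(a),np.cos(a)]])@[i/1e3,j/1e3]
    P=axis_cluster(C,c,.022,.085,.125);print(i,j,len(P),P.max(0)[2] if len(P) else '',(P.mean(0)[:2]-c).round(3) if len(P) else '')
E
```

```text
t: 50.35
tool_pos: [0.4494, -0.1818, 0.3999]
eef_rot: [[-0.008, -1.0, 0.013], [-1.0, 0.007, -0.004], [0.004, -0.013, -1.0]]
contact_force: [0.3, -0.5, -0.0]
gripper_width: 0.036
180 [0.57383785 0.26454853 0.12931421]
35 42.5 73 0.11485410735962849 [-0.002 -0.004]
35 -42.5 72 0.11636833625594632 [-0.002 -0.004]
-35 42.5 72 0.11728836233402652 [ 0.001 -0.004]
-35 -42.5 31 0.11097875091501928 [-0.001 -0.003]
```

View pics/s6.png

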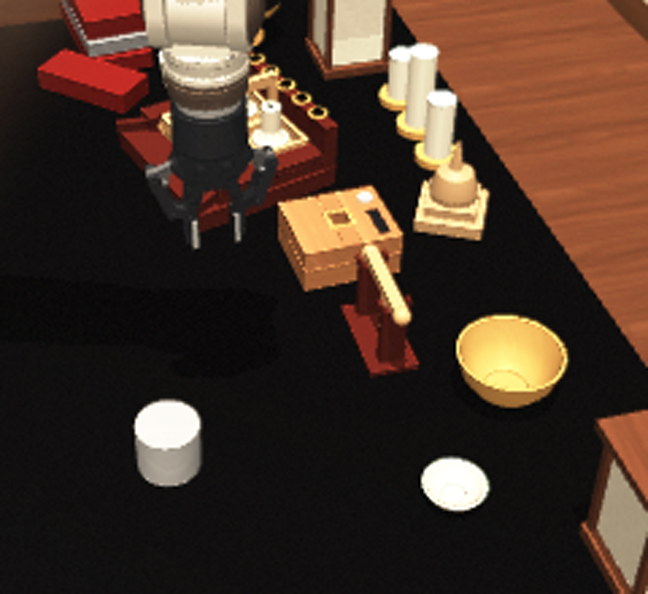

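View pics/t6.png

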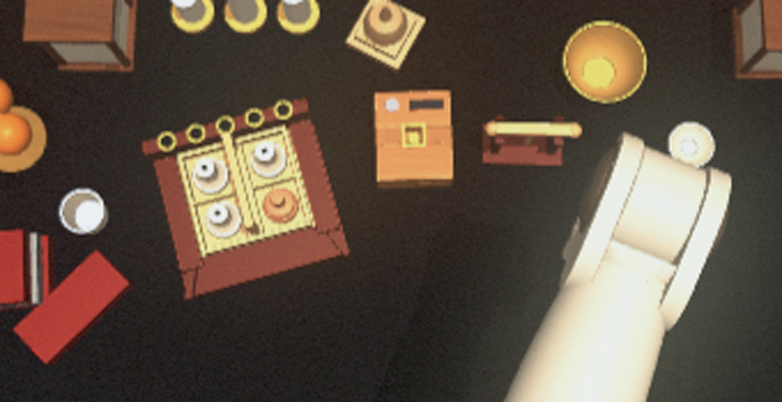

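The tray is home with three holders and the cap upright (in the top crop around (245,185)). The striker is back on its stand at (533,130), and the bystanders are where they were. Handing in.

```bash
python3 -c "
from station import manip
print(manip.sign_off())"
```

```text
the job is handed in; nothing more can be done
None
```

The job is finished and handed in at about 50 s of the 192 s limit.

- **Tray:** I stood three holders (all that were set out) and the cap in the four pockets. I then slid the tray by its handle through the rack's grooves until it touched the back stop.
- **Button:** I pressed it with the striker's stem until the force rose to about 14 N, well past the 4.5 N it needs. The button's travel can't be read directly. From the tool height I judged it fully down and above 5.5 mm for about 0.4 s.
- **Striker:** It hangs on its stand within about 1 mm of where it was, at the same height.

**Last checks:**
- The handle top reads 130 mm high, so the tray sits on the rack floor.
- The tray's end is within about 1.5 mm of the stop.
- All four objects stand upright in their pockets.
- In the last pictures the bystanders look unmoved, and the gripper is clear of everything.

**Disagreements:**
- The tray touched the stop about 5 mm farther in than my rack estimate predicted. I trusted the contact, and the picture taken afterwards put the tray about 3 mm past the estimate.
- One slanted wrist view put the button recess 4 to 6 mm off. I used the closer, straighter view, which matched the top camera.
- After the press, the striker's bar sat about 1.6 mm higher in the grip than expected. That is either a slight slip or camera error.

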